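Dock a lens carrier behind its gravity catch

ROBOT

A 7-joint arm with a two-finger parallel gripper is mounted at the origin on the work surface. World frame = base frame: x ahead of the robot, y to its left, z up, the work surface at z = 0. Lengths are in m, angles in rad, forces in N, time in s.
With the tool pointing down it reaches from about 0.375 to 0.925 m from the base axis. Payload 3.1 kg.
Tool frame: the origin (TCP) lies between the finger pads; the fingertips stand 14 mm ahead of it and the grasp point (between the pads) lies 5 mm behind it; x points along the fingers, y is the direction in which the jaws open and shut, and the axes are right-handed (so a half turn about x gives the same grasp; the last joint's range is limited). The gripper opens to 85 mm and grips with 20 to 120 N. Pads are 22 mm wide; open, the fingers measure 114 mm over their backs; the gripper's body (76 mm by 85 mm) begins 54 mm behind the grasp point. The pads swing forward as they close: fully open they stand 13 mm farther back than shut.
Start: joints at [1.243, 0.383, 0.044, 1.598, -0.018, 1.161, -0.05], TCP at [0.148, -0.633, 0.245] pointing down, gripper open.
Joint ranges: [-2.61, 2.61], [-0.41, 2.15], [-1.48, 1.57], [0, 2.5], [-1.57, 4.71], [0.05, 1.97], [-2.85, 2.85]. Speed limits (rad/s): [2.79, 2.79, 3.14, 3.14, 3.14, 3.14, 3.14].

INTERFACE

Orientations are given as a unit quaternion [x, y, z, w].
In Python, from workcell import robot gives the robot as it stands.
- The arm moves only by the shell command python3 -m inch 'ROWS' [FORCE]. ROWS is JSON, a list of rows, each a list of 7 numbers: the turn, a rotation vector about the tool's x, y, z in units of 6 degrees (1.0 is 6 degrees), then the shift along the tool's x, y, z in units of 30 mm (1.0 is 30 mm), then the closure, from -1 (fully open) to 1 (shut), so that 0 is half open. In form: [[rx, ry, rz, dx, dy, dz, fingers], ...]. A call has 1 to 20 rows; each row is the pose to reach, as a shift and turn from the pose measured when the call began, along the tool's axes at that moment; what a row does not reach only later rows make up. A row lasts 1/10 s, in which the tool goes at most 50 mm and 8.59 degrees, less where a joint would pass 70% of its speed; a pose out of reach is approached as far as the arm can. A call with a gripper value outside its range is refused whole. The fingers move at their own pace and stop on an object; FORCE is the grip in N (left out, the last holds). Time passes only in rows, so rows that repeat a pose let the fingers close. It gives the time, the measured TCP pose, the force and the opening at its end, in the units of the state.
- robot.get_obs(): the state, without advancing time (a new reading comes with each control period).
- robot.snapshot(name): name is "side" or "top" or "wrist"; returns the picture (480x640x3 uint8, red, green, blue); there is no depth.
- robot.calibration(name): a dict with "fx", "fy", "cx", "cy" (pixels), "R" (3x3) and "t" (3): a world point X has camera coordinates R X + t. Camera axes: x right, y down, z forward; pixel columns grow to the right and rows downward; lengths in m; the calibration is good to about 2 mm. A picture is of the moment at which its call begins: read the wrist's pose just before it. calibration takes no time and is no camera call; for the wrist camera it gives the pose at the moment of the call.
- robot.sign_off(): hands the job in, once; it reports no verdict.
The state is a dict: "t": time; "joint_positions": joint angles; "qd": joint speeds; "tau": joint torques, N m; "eef_pos": TCP position; "tcp_rot": TCP orientation; "force": force on the tool from outside, world axes, zero at the start; "wrist_torque": the same for the moment, N m; "width": finger opening in m.
Only numpy, scipy, OpenCV 4.12 (cv2) and the standard library are available. Lean on these libraries where they do the work, as an engineer would, in place of code of your own. Each camera call takes 0.05 s, during which the arm holds its last target.

TASK

Slide the black lens carrier along the optical table into its docking rails, nose (lens end) first, so that its own front edge lifts the hinged dark steel catch, and go on against the spring buffer until the catch drops down behind the carrier's tail and holds it there. Push gently, touch neither the catch nor the lens with the gripper or arm, and leave the tray, the cap and the post where they stand.

Things in the scene. Friction and masses are not known exactly. Their poses are not given: they have to be found in the camera images.
- carrier: Black flat slab, 120 long (x) x 110 wide (y) x 22 mm thick, nose corners cut 20 x 10 mm, 0.3 to 0.65 kg with its lens, loose, flat on the table before the dock's mouth, turned and offset; Origin: centre of its underside; +x points to its nose, z up. The strip of its top at y < 0 is bare: the catch rides over it. Latched, its origin is at dock x = 160 mm (tail at 100, nose at 220).
- lens: Fragile lens in a square mount fixed on top of the carrier, 18 x 44 mm, 44 mm tall (to 66 mm above the table). Origin: centre of the mount's foot, at carrier (22, 26, 22) mm. Not to be touched.
- dock: Fixed aluminium rails on the table. Origin: on the table in the middle of the mouth; +x is the way in, z up. Rails 28 mm tall, 18 thick, inner faces at y = +-58 mm, x = 0 to 245 mm; at the mouth they flare out at 20 degrees, inner faces reaching y = +-80 mm at x = -60 mm. A cross block closes the far end. The floor is the table. A bracket on the y = -58 mm rail, 48 mm high, carries the catch.
- catch (a joint): Hinged dark steel flap, 32 mm wide, 80 long, over the strip y = -53 to -21 mm of the channel, sloping down inwards from its pivot to its toe. Radians: 0 = hanging on its stop, grows upward; about 0.2 when it rests on the carrier's top; falls by its own weight. A carrier going in lifts it with its front edge; one going back is blocked by the hanging toe.
- catch_pivot (a point): Middle of the catch's pivot: dock (22, -37, 36) mm. Beside the catch, y = -21 to +58 mm of the channel is free for a pusher at the carrier's tail; a pusher under the flap keeps it from dropping.
- catch_toe (a point): Lower inner edge of the catch's toe, middle of its width: at dock (100, -37, 7) mm when the catch hangs; up to 5 mm further in while it rides on the carrier.
- catch_line (a point): Fixed point of the dock at dock (100, 0, 11) mm: the line where the tail face of the latched carrier stands.
- buffer (a joint): Rubber-faced spring buffer at the far end of the channel, middle, 50 mm wide. Metres pushed in: 0 = free (face at dock x = 217 mm), 0.014 = bottomed, rigid. Resists with 3 N when touched, 15 N at the end; the carrier's own friction adds 2 to 7 N. Latched, it stays pushed in 3 mm or more; the catch drops once it has been pushed in 7 to 8 mm, or a few more if the carrier is skewed.
- parts_tray: Grey open tray 140 x 90 x 35 mm beside the dock; bystander. Origin: centre of its underside.
- dust_cap: Yellow round cap, 68 mm across, 18 mm tall, behind the far end of the dock; bystander. Origin: centre of its underside.
- post: Steel post 22 mm across on a 56 mm round foot, 75 mm tall, behind the far end of the dock; bystander. Origin: centre of its underside.
Not all that is in view belongs to the job. Of the things like the carrier, leave any that is yellow; of the rest the larger one is meant.

How it is judged:
On the way:
1. the carrier, in the rails, has lifted the catch with its own front edge and carries it on its top (value of joint catch above 0.12 rad and x of carrier in the frame of dock between 0 and 0.16 m), for 0.1 s.
At the end, for the whole second after the job is handed in: The carrier lies flat between the rails, nose first and within 0.06 rad of straight, its tail past the catch toe (origin at dock x 157 to 173 mm, y within 6 mm), the catch hanging down again behind it (under 0.06 rad), all at rest (value of joint catch below 0.06 rad and x of carrier in the frame of dock between 0.157 and 0.173 m and y of carrier in the frame of dock between -0.006 and 0.006 m and angle between the x axis of carrier and the x axis of dock, either way round below 0.06 rad and angle between carrier's own z axis and vertical below 0.05 rad and height (world z) of carrier below 0.004 m and x of lens in the frame of dock above 0.16 m and linear speed of carrier below 0.01 m/s); the robot touches nothing.
It fails at once if the gripper or arm touches the catch (contact force between any of the fingers, the arm and catch above 1 N).
It fails at once if the gripper or arm touches the lens (contact force between any of the fingers, the arm and lens above 1 N).
It fails at once if the carrier is pushed or knocked with more than 50 N (not gently) (contact force between any of the fingers, the arm and carrier above 50 N).
It fails at once if the carrier is lifted off the table instead of slid (height (world z) of carrier above 0.02 m).
It fails at once if a bystander is moved by more than 20 mm (distance of any of parts_tray, dust_cap, post from where it was at the start of the episode above 0.02 m).
It also fails if it takes over 67 s, if anything falls off the work surface, if the arm or the gripper's body presses on something with over 40 N, if the wrist force passes 120 N, or if a joint passes its speed limit or range.

## Working session

There is one attempt and no reset: what is moved stays moved. The work goes in short steps, Python scripts to look and compute and a shell command to move; the robot and the scene stay as the last step left them, time stands still between calls to the robot, and variables do not carry over. Pictures are saved under pics/ and viewed, and the job is handed in when it is done.

```bash
mkdir -p pics; ls; python3 - <<'E'
from workcell import robot
import cv2
o=robot.get_obs(); print({k:(v if not hasattr(v,'round') else v) for k,v in o.items()})
for n in ("side","top","wrist"):
    c=robot.calibration(n); print(n,c)
    cv2.imwrite(f"pics/{n}0.png",robot.snapshot(n)[:,:,::-1])
E
```

```text
pics
{'t': 0.0, 'joint_positions': array([ 1.24322722,  0.38383204,  0.04385431,  1.59959979, -0.01787121,
        1.16123698, -0.04991336]), 'qd': array([-0.00030498,  0.00114289,  0.0001351 ,  0.00040471, -0.00079903,
        0.00068748, -0.00038301]), 'tau': array([ 1.40660450e-04, -4.33455384e+01,  1.02466319e+00, -2.49515373e+01,
        1.05985586e-02,  1.13267722e-02, -2.11470274e-05]), 'eef_pos': array([ 0.14780224, -0.63201883,  0.24387744]), 'tcp_rot': array([-0.70227154, -0.08201086,  0.70261355, -0.08014428]), 'force': array([0.27767154, 0.15388828, 1.1187371 ]), 'wrist_torque': array([0.01056074, 0.00166186, 0.04584042]), 'width': 0.08532867235760291}
side {'fx': 541.2281504983192, 'fy': 541.2281504983192, 'cx': 316.09728789929727, 'cy': 236.83304140816506, 'R': array([[-0.98903541, -0.14647331,  0.0188287 ],
       [-0.1260377 ,  0.77076652, -0.62452659],
       [ 0.07696394, -0.62005204, -0.78077655]]), 't': array([0.54087561, 0.08511111, 1.07397362])}
top {'fx': 604.7741181807803, 'fy': 604.7741181807803, 'cx': 309.48172838348404, 'cy': 234.0636463283027, 'R': array([[-0.02584403, -0.99966398, -0.00200192],
       [-0.99157062,  0.02588904, -0.12695459],
       [ 0.12696376, -0.00129597, -0.99190651]]), 't': array([0.01874904, 0.52586467, 0.89913979])}
wrist {'fx': 407.94055039702386, 'fy': 407.94055039702386, 'cx': 321.3101508633357, 'cy': 244.27933723827596, 'R': array([[ 0.2275061 , -0.9737743 , -0.0021403 ],
       [-0.92251904, -0.21623383,  0.31968976],
       [-0.31176848, -0.07075691, -0.94751985]]), 't': array([-0.64879103, -0.04156965,  0.38118121])}
```

View pics/side0.png

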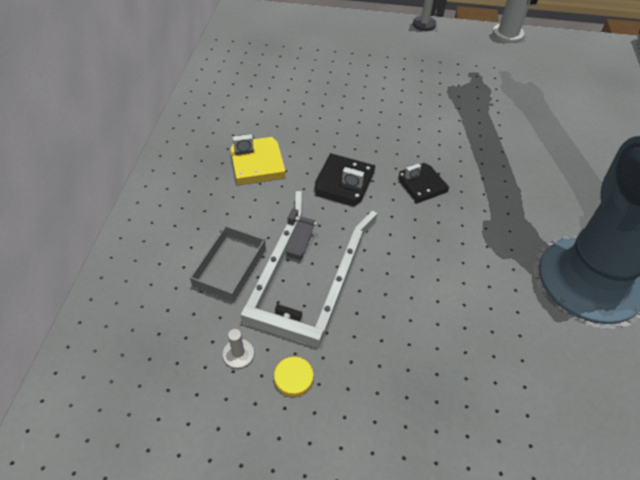

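View pics/top0.png

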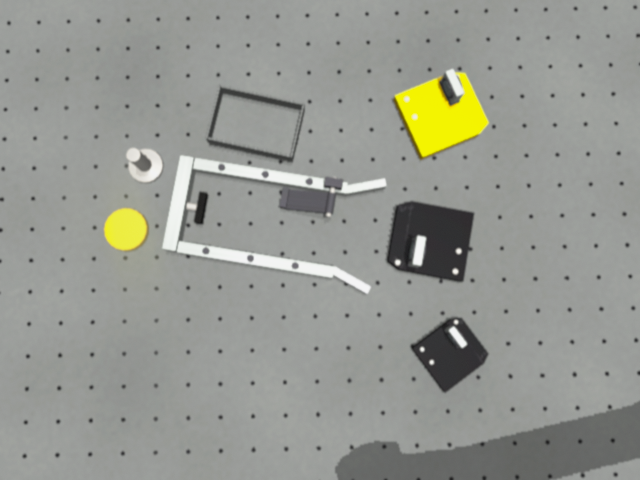

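View pics/wrist0.png

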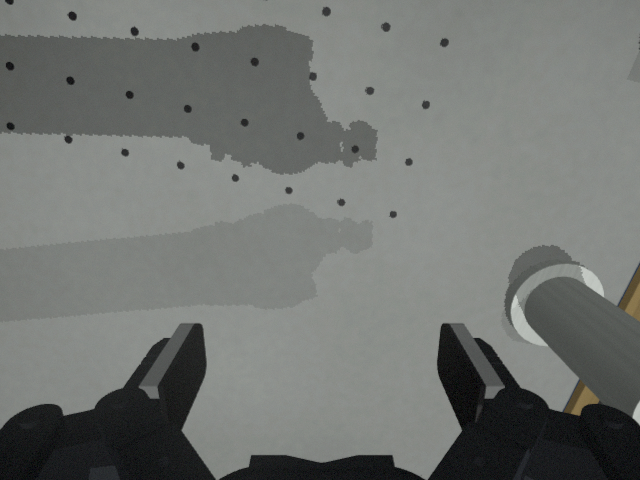

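Candidates: yellow slab, top image (442,112), excluded; small black slab (450,353), excluded; large black slab (430,240), which is the one meant. I'll check it in a close crop.

```bash
cat > h.py <<'E'
from workcell import robot
import numpy as np, cv2
def ray(n,u,v,z,c=None):
    c=c or robot.calibration(n); R=np.array(c['R']);t=np.array(c['t'])
    d=R.T@np.array([(u-c['cx'])/c['fx'],(v-c['cy'])/c['fy'],1.]); o=-R.T@t
    return o+d*(z-o[2])/d[2]
def proj(n,X):
    c=robot.calibration(n); p=np.array(c['R'])@np.array(X)+np.array(c['t'])
    return c['fx']*p[0]/p[2]+c['cx'],c['fy']*p[1]/p[2]+c['cy']
def crop(src,dst,x0,y0,w,h,s):
    im=cv2.imread(src)[y0:y0+h,x0:x0+w]; im=cv2.resize(im,None,fx=s,fy=s,interpolation=cv2.INTER_CUBIC)
    for i in range(0,w,10): cv2.line(im,(i*s,0),(i*s,12 if (x0+i)%50 else 25),(0,0,255),1)
    for i in range(0,h,10): cv2.line(im,(0,i*s),(12 if (y0+i)%50 else 25,i*s),(0,0,255),1)
    cv2.imwrite(dst,im)
E
python3 -c "
from h import *
crop('pics/top0.png','pics/c1.png',370,190,120,100,6)
crop('pics/top0.png','pics/c2.png',160,140,230,160,3)"
```

```text
(no output)
```

View pics/c1.png

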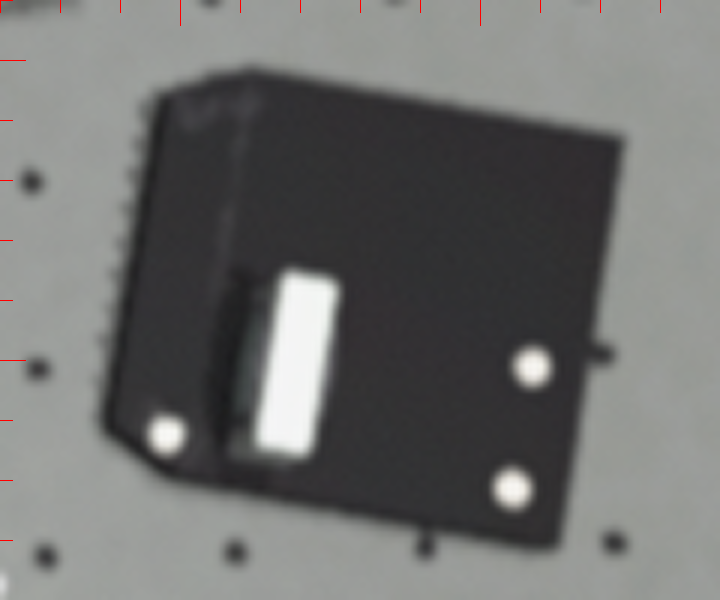

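View pics/c2.png

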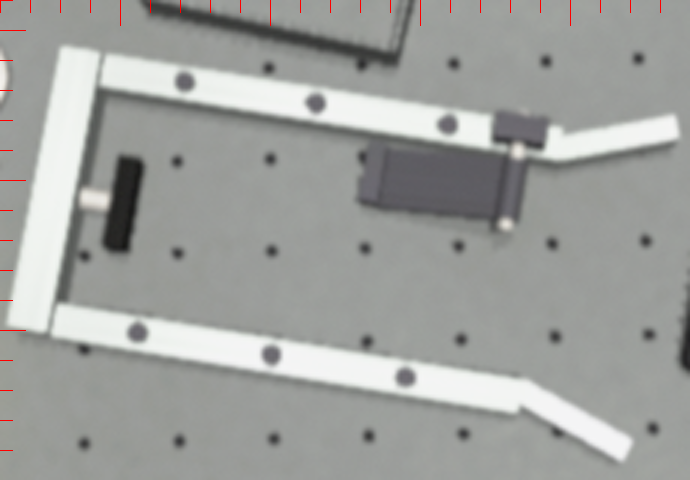

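```bash
cat > m.py <<'E'
from h import *
from scipy.optimize import least_squares
def fit(pts,z,model,x0):
    P=np.array([ray('top',u,v,z)[:2] for u,v in pts]); M=np.array(model)
    def T(p): c,s=np.cos(p[2]),np.sin(p[2]); return M@np.array([[c,s],[-s,c]])+p[:2]
    r=least_squares(lambda p:(T(p)-P).ravel(),x0); return r.x,(T(r.x)-P)*1000
if __name__=="__main__":
    q=lambda x,y:(160+x/3,140+y/3)
    # outer/inner mouth kinks: outer edge of rails at x~0: y=+-76
    print('rails', [ray('top',*q(*p),.028)[:2].round(4) for p in [(105,53),(563,127),(103,88),(550,160),(60,303),(522,378),(52,338),(517,413)]])
    d,e=fit([q(522,378),q(550,160),q(60,303),q(103,88)],.028,[(0,.058),(0,-.058),(.245,.058),(.245,-.058)],[.45,-.1,1.5])
    print('dock',d.round(4),e.round(1))
    b=lambda x,y:(370+x/6,190+y/6)
    c,e=fit([b(625,137),b(558,547),b(255,70),b(170,475),b(103,428),b(158,97)],.022,[(-.06,-.055),(-.06,.055),(.04,-.055),(.04,.055),(.06,.045),(.06,-.045)],[.45,-.2,1.5])
    print('carrier',c.round(4),e.round(1))
    c,e=fit([b(625,137),b(558,547),b(255,70),b(170,475)],.022,[(-.06,-.055),(-.06,.055),(.04,-.055),(.04,.055)],[.45,-.2,1.5])
    print('carrier',c.round(4),e.round(1))
    R=np.array([[np.cos(d[2]),np.sin(d[2])],[-np.sin(d[2]),np.cos(d[2])]])
    print('in dock',R@(c[:2]-d[:2]),np.degrees(c[2]-d[2]))
E
python3 m.py
```

```text
rails [array([0.6531, 0.1825]), array([ 0.6071, -0.0569]), array([0.6343, 0.1836]), array([ 0.5897, -0.0495]), array([0.5213, 0.206 ]), array([ 0.4763, -0.0314]), array([0.5032, 0.2101]), array([ 0.4584, -0.0283])]
dock [ 0.5327 -0.0432  1.3848] [[-0.6 -1.1]
 [ 0.  -4.4]
 [-0.2  2.3]
 [ 0.8  3.2]]
carrier [ 0.5133 -0.183   1.3565] [[-0.2  0.5]
 [-1.3  0.2]
 [ 0.8  2.5]
 [-1.2 -1.1]
 [ 0.2 -0.5]
 [ 1.8 -1.6]]
carrier [ 0.5138 -0.1836  1.3475] [[-0.3 -0.4]
 [-1.2  0.3]
 [ 1.6  1.4]
 [-0.2 -1.2]]
in dock [-0.1414017  -0.00738854] -2.1369653629531355
```

The crop shows the large slab with its cut nose corners on the left (387–412 px), its lens at (420,250) and its tail edge at (474,213)–(463,281). It is about −2° turned and 7 mm off the dock axis toward the catch side, and its tail is to the right. The catch sits at (308,200). Next I work out the tool axes.

```bash
cat > g.py <<'E'
from h import *
from scipy.spatial.transform import Rotation as Ro
D=np.array([.5327,-.0432]);A=np.radians(79.23)
ux=np.array([np.cos(A),np.sin(A)]);uy=np.array([-ux[1],ux[0]])
def dk(x,y): return D+x*ux+y*uy
def st():
    o=robot.get_obs();R=Ro.from_quat(o['tcp_rot']); return o,R
def plan(x,y,z,jaw=None):
    """target dock x,y, world z; jaw: world vector (2d) for tool y"""
    o,R=st(); M=R.as_matrix(); p=np.array([*dk(x,y),z])-o['eef_pos']
    j=jaw if jaw is not None else uy
    j=np.array([*j,0.]); 
    if j@M[:,1]<0:j=-j
    T=np.column_stack([[0,0,-1],j,np.cross([0,0,-1],j)])
    rv=Ro.from_matrix(M.T@T).as_rotvec()
    print('rot units',(np.degrees(rv)/6).round(2),'shift units',(M.T@p/.03).round(2))
    d=o['eef_pos'][:2]-D
    print('t',round(o['t'],2),'dock pos',(d@ux).round(4),(d@uy).round(4),'z',o['eef_pos'][2].round(4),'F dock',(o['force'][:2]@ux).round(1),(o['force'][:2]@uy).round(1),o['force'][2].round(1),'w',o['width'].round(4))
    print('unit dock dx 10mm ->',(M.T@np.array([*ux,0])*.01/.03).round(3),' dy 10mm ->',(M.T@np.array([*uy,0])*.01/.03).round(3))
E
python3 -c "
from g import *
o,R=st();print(R.as_matrix().round(3))
print(dk(-.141,-.09),dk(-.22,.014))
plan(-.141,-.09,.12,ux)
plan(-.24,.014,.12,uy)"
```

```text
[[-0.001  0.228 -0.974]
 [ 0.002 -0.974 -0.228]
 [-1.    -0.002  0.   ]]
[ 0.59476643 -0.19853434] [ 0.47783587 -0.25670861]
rot units [3.99 0.01 0.02] shift units [  4.16 -10.67 -17.8 ]Traceback (most recent call last):
  File "<string>", line 5, in <module>
    plan(-.141,-.09,.12,ux)
    ~~~~^^^^^^^^^^^^^^^^^^^
  File "g.py", line 18, in plan
    print('t',round(o['t'],2),'dock pos',(d@ux).round(4),(d@uy).round(4),'z',o['eef_pos'][2].round(4),'F dock',(o['force'][:2]@ux).round(1),(o['force'][:2]@uy).round(1),o['force'][2].round(1),'w',o['width'].round(4))
                                                                                                                                                                                                    ^^^^^^^^^^^^^^^^
AttributeError: 'float' object has no attribute 'round'
```

```bash
sed -i "s/o\['width'\].round(4)/round(o['width'],4)/" g.py
python3 -m inch '[[0.5,0,0,0,-1,-1.65,-0.5],[1,0,0,0.3,-2,-3.3,-0.3],[1.5,0,0,0.6,-3,-4.9,0],[2,0,0,0.9,-4,-6.6,0],[2.5,0,0,1.2,-5,-8.2,0],[3,0,0,1.5,-6,-9.9,0],[3.5,0,0,1.8,-7,-11.6,0],[4,0,0,2.1,-8,-13.2,0],[4,0,0,2.4,-8.9,-14.9,0],[4,0,0,2.7,-9.8,-16.4,0],[4,0,0,3.2,-10.67,-17.8,0],[4,0,0,4.1,-10.67,-17.8,0],[4,0,0,4.1,-10.67,-17.8,0],[4,0,0,4.1,-10.67,-17.8,0]]'
python3 - <<'E'
from g import *
plan(-.141,-.09,.02,ux)
cv2.imwrite('pics/t1.png',robot.snapshot('top')[:,:,::-1])
E
```

```text
t: 1.55
eef_pos: [0.5967, -0.1894, 0.1181]
tcp_rot: [-0.703, 0.06, 0.706, 0.066]
force: [-0.7, 1.2, -0.4]
width: 0.0424
rot units [0.1  0.05 0.08] shift units [ 3.27  0.34 -0.01]
t 1.55 dock pos -0.1316 -0.0902 z 0.1181 F dock 1.1 0.9 -0.4 w 0.0424
unit dock dx 10mm -> [ 0.003 -0.333 -0.003]  dy 10mm -> [ 0.002 -0.003  0.333]
```

View pics/t1.png

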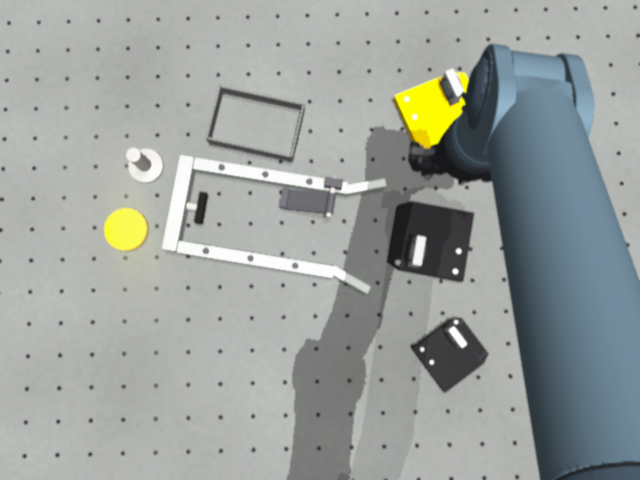

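The carrier hasn't moved and the gripper is beside it at about (440,160). Before descending I'll check clearances to both slabs from the wrist camera.

```bash
python3 - <<'E'
from g import *
cv2.imwrite('pics/w1.png',robot.snapshot('wrist')[:,:,::-1])
for n,y in (('carrier side',-.0624),('tool',-.09)):
  print(n,proj('wrist',[*dk(-.141,y),.0]),proj('wrist',[*dk(-.141,y),.022]))
# yellow lower corner
p=ray('top',423,157,.022); print(p,(p[:2]-D)@ux,(p[:2]-D)@uy)
E
```

```text
carrier side (np.float64(323.91331742141864), np.float64(279.7275819327323)) (np.float64(324.0531930587597), np.float64(294.24334942340795))
tool (np.float64(324.07943387070907), np.float64(240.32203292494748)) (np.float64(324.23878716876), np.float64(251.97700378404508))
[ 0.64618215 -0.1781734   0.022     ] -0.1113898061068569 -0.13670525357311425
```

View pics/w1.png

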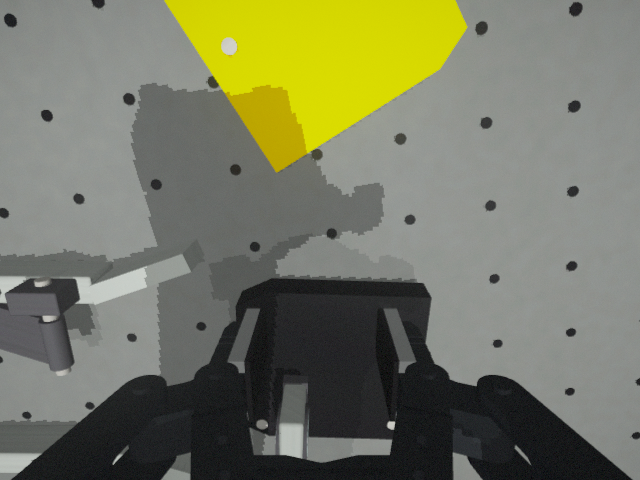

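```bash

python3 -m inch '[[0.1,0,0,1,0.3,0,0],[0.1,0.05,0.08,2,0.3,0,0],[0.1,0.05,0.08,3,0.3,0,0],[0.1,0.05,0.08,3.2,0.3,0,0],[0.1,0.05,0.08,3.2,0.3,0,0]]'
python3 - <<'E'
from g import *
plan(-.141,-.066,.022,ux)
cv2.imwrite('pics/w2.png',robot.snapshot('wrist')[:,:,::-1])
E
```

```text
t: 2.15
eef_pos: [0.591, -0.2071, 0.0238]
tcp_rot: [-0.703, 0.073, 0.704, 0.068]
force: [0.7, 0.0, 0.5]
width: 0.0426
rot units [-0.1   0.01 -0.07] shift units [ 0.06 -0.3   0.73]
t 2.15 dock pos -0.1501 -0.0879 z 0.0238 F dock 0.2 -0.7 0.5 w 0.0426
unit dock dx 10mm -> [-0.002 -0.333  0.004]  dy 10mm -> [0.    0.004 0.333]
```

View pics/w2.png

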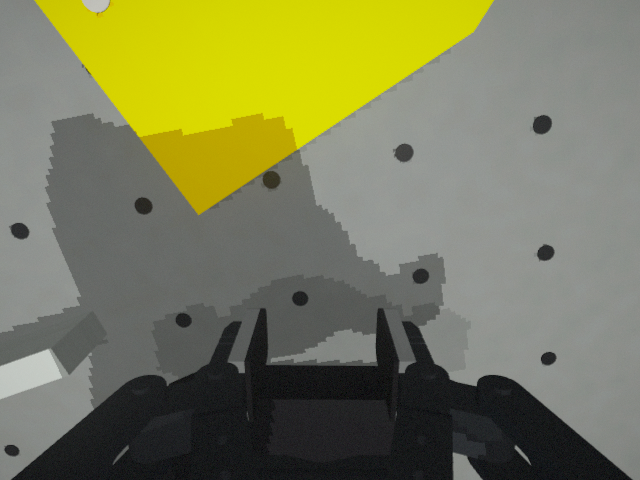

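```bash

python3 -m inch '[[-0.1,0,-0.07,0,-0.2,0.1,0],[-0.1,0,-0.07,0,-0.3,0.2,0],[-0.1,0,-0.07,0,-0.3,0.3,0],[-0.1,0,-0.07,0,-0.3,0.4,0],[-0.1,0,-0.07,0,-0.3,0.5,0],[-0.1,0,-0.07,0,-0.3,0.6,0],[-0.1,0,-0.07,0,-0.3,0.7,0],[-0.1,0,-0.07,0,-0.3,0.75,0],[-0.1,0,-0.07,0,-0.3,0.75,0]]'
python3 - <<'E'
from g import *
plan(-.141,-.066,.022,ux)
cv2.imwrite('pics/t3.png',robot.snapshot('top')[:,:,::-1])
crop('pics/t3.png','pics/t3c.png',370,190,120,100,6)
E
```

```text
t: 3.1
eef_pos: [0.5728, -0.1939, 0.0256]
tcp_rot: [0.705, -0.066, -0.703, -0.066]
force: [2.2, 0.1, 1.3]
width: 0.0423
rot units [ 0.   -0.04  0.  ] shift units [0.12 0.02 0.05]
t 3.1 dock pos -0.1405 -0.0676 z 0.0256 F dock 0.5 -2.1 1.3 w 0.0423
unit dock dx 10mm -> [ 0.    -0.333 -0.   ]  dy 10mm -> [-0.001 -0.     0.333]
```

View pics/t3c.png

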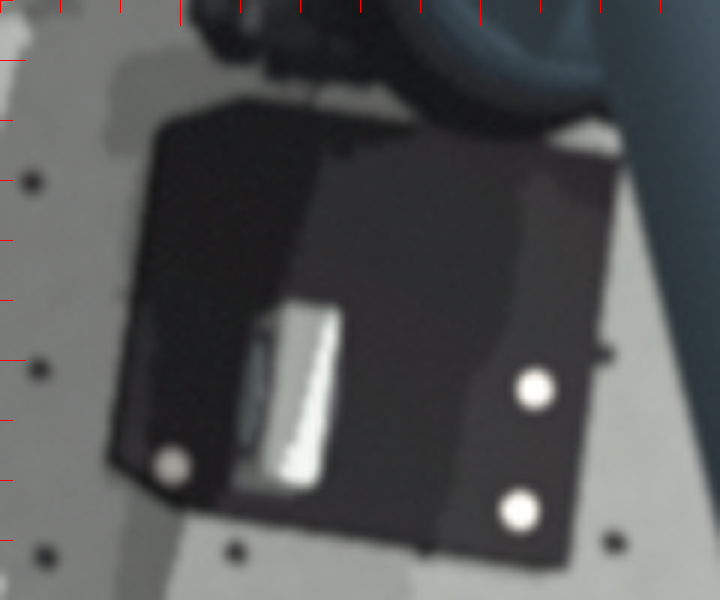

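```bash
cat > f.py <<'E'
from m import fit
from g import *
def F(pts,s=6,x0=370,y0=190):
    b=[(x0+x/s,y0+y/s) for x,y in pts]
    c,e=fit(b,.022,[(-.06,-.055),(-.06,.055),(.04,-.055),(.04,.055),(.06,.045),(.06,-.045)],[.45,-.2,1.5])
    d=c[:2]-D; print('dock',d@ux,d@uy,np.degrees(c[2]-A),e.round(1).tolist())
E
python3 - <<'E'
from f import *
F([(625,137),(558,547),(255,70),(170,475),(103,428),(158,97)])
F([(623,160),(567,568),(240,98),(190,515),(110,458),(160,130)])
E
```

```text
dock -0.141004372463961 -0.007042635268159133 -1.5066979468708617 [[-0.2, 0.5], [-1.3, 0.2], [0.8, 2.5], [-1.2, -1.1], [0.2, -0.5], [1.8, -1.6]]
dock -0.14295215603392067 -8.999070086840156e-05 0.45482820098486487 [[1.0, 0.5], [-1.4, -0.7], [-0.1, -0.3], [0.3, 1.4], [-1.5, -0.7], [1.6, -0.1]]
```

```bash

python3 -m inch '[[0,0,0,0,0,-0.4,0],[0,0,0,-0.3,0,-0.6,0],[0,0,0,-1.5,0,-0.6,0],[0,0,0,-3,0,-0.6,0],[0,0,0,-4,0,-0.6,0],[0,0,0,-4,0,-0.6,0]]'
python3 - <<'E'
from g import *
o,_=st(); print(o['joint_positions'].round(2))
plan(-.245,.014,.15,uy); plan(-.245,.014,.15,-uy)
E
```

```text
t: 3.75
eef_pos: [0.5937, -0.1985, 0.152]
tcp_rot: [0.709, -0.067, -0.699, -0.066]
force: [1.0, -0.7, 1.0]
width: 0.0431
[ 0.41  0.43 -0.2   1.74  0.1   0.96 -1.58]
rot units [15.   -0.11  0.09] shift units [0.03 3.46 3.43]
t 3.75 dock pos -0.1411 -0.089 z 0.152 F dock -0.5 -1.1 1.0 w 0.0431
unit dock dx 10mm -> [-0.    -0.333  0.   ]  dy 10mm -> [-0.005  0.     0.333]
rot units [15.   -0.11  0.09] shift units [0.03 3.46 3.43]
t 3.75 dock pos -0.1411 -0.089 z 0.152 F dock -0.5 -1.1 1.0 w 0.0431
unit dock dx 10mm -> [-0.    -0.333  0.   ]  dy 10mm -> [-0.005  0.     0.333]
```

```bash

python3 -m inch '[[-1.3,0,0,0,0.4,0.4,0],[-2.6,0,0,0,0.8,0.8,0],[-4,0,0,0,1.2,1.2,0],[-5.4,0,0,0,1.6,1.6,0],[-6.8,0,0,0,2,2,0],[-8.2,0,0,0,2.4,2.4,0],[-9.6,0,0,0,2.8,2.8,0],[-11,0,0,0,3.1,3.1,0],[-12.4,0,0,0,3.46,3.43,0],[-13.8,0,0,0,3.46,3.43,0],[-15,0,0,0,3.46,3.43,0],[-15,0,0,0,3.46,3.43,0],[-15,0,0,0,3.46,3.43,0]]'
python3 - <<'E'
from g import *
o,_=st(); print(o['joint_positions'].round(2))
plan(-.245,.014,.022,uy)
cv2.imwrite('pics/w4.png',robot.snapshot('wrist')[:,:,::-1])
E
```

```text
t: 5.05
eef_pos: [0.4724, -0.2809, 0.1501]
tcp_rot: [0.548, 0.447, -0.543, 0.453]
force: [-0.3, -0.9, 0.2]
width: 0.043
[ 0.85  0.33 -0.45  1.91  0.18  0.92  0.13]
rot units [-0.03  0.   -0.11] shift units [ 4.27 -0.02  0.  ]
t 5.05 dock pos -0.2448 0.0148 z 0.1501 F dock -0.9 0.1 0.2 w 0.043
unit dock dx 10mm -> [-0.    -0.001 -0.333]  dy 10mm -> [-0.004 -0.333  0.001]
```

View pics/w4.png

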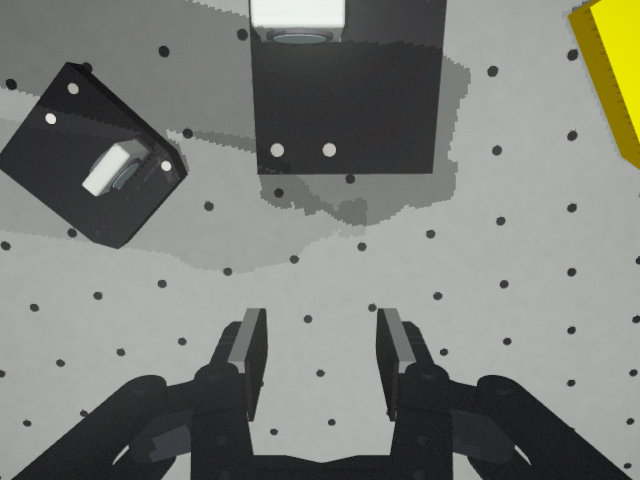

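```bash

python3 -m inch '[[0,0,0,1,0,0,0.4],[0,0,-0.1,2,-0.03,0,0.4],[0,0,-0.1,3,-0.03,0,0.4],[0,0,-0.1,4,-0.03,0,0.4],[0,0,-0.1,4.25,-0.03,0,0.4],[0,0,-0.1,4.25,-0.03,0,0.4]]'
python3 - <<'E'
from g import *
plan(-.205,.015,.022,uy)
cv2.imwrite('pics/w5.png',robot.snapshot('wrist')[:,:,::-1])
E
```

```text
t: 5.7
eef_pos: [0.4721, -0.2803, 0.0215]
tcp_rot: [-0.545, -0.451, 0.546, -0.45]
force: [0.2, -0.4, 1.4]
width: 0.0255
rot units [-0.02 -0.01  0.02] shift units [-0.02  0.   -1.31]
t 5.7 dock pos -0.2442 0.0152 z 0.0215 F dock -0.4 -0.2 1.4 w 0.0255
unit dock dx 10mm -> [ 0.    -0.001 -0.333]  dy 10mm -> [ 0.001 -0.333  0.001]
```

View pics/w5.png

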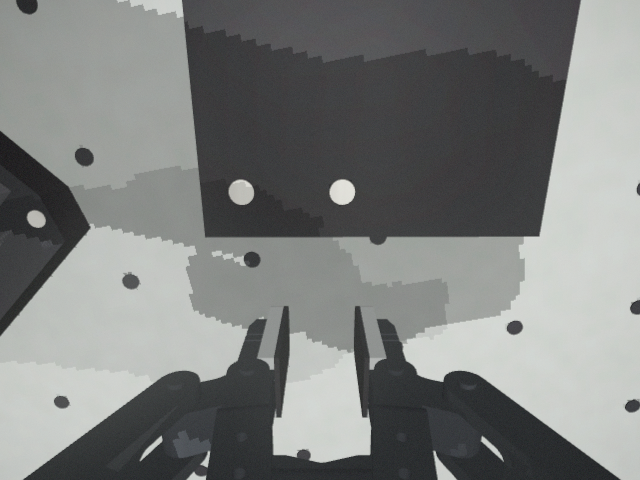

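```bash

python3 -m inch '[[0,0,0,0,0,-0.3,0.4],[0,0,0,0,0,-0.6,0.4],[0,0,0,0,0,-0.8,0.4],[0,0,0,0,0,-0.9,0.4],[0,0,0,0,0,-1,0.4],[0,0,0,0,0,-1.1,0.4],[0,0,0,0,0,-1.2,0.4],[0,0,0,0,0,-1.3,0.4],[0,0,0,0,0,-1.4,0.4],[0,0,0,0,0,-1.5,0.4],[0,0,0,0,0,-1.6,0.4],[0,0,0,0,0,-1.7,0.4],[0,0,0,0,0,-1.8,0.4],[0,0,0,0,0,-1.9,0.4],[0,0,0,0,0,-2,0.4],[0,0,0,0,0,-2.1,0.4]]'
python3 - <<'E'
from g import *
plan(-.205,.015,.022,uy)
cv2.imwrite('pics/w6.png',robot.snapshot('wrist')[:,:,::-1])
cv2.imwrite('pics/t6.png',robot.snapshot('top')[:,:,::-1])
crop('pics/t6.png','pics/t6c.png',260,150,200,150,4)
E
```

```text
t: 7.35
eef_pos: [0.4856, -0.2194, 0.0231]
tcp_rot: [0.545, 0.449, -0.545, 0.451]
force: [-2.1, -5.2, 4.3]
width: 0.0254
rot units [-0.03  0.01 -0.02] shift units [ 0.04 -0.05  0.77]
t 7.35 dock pos -0.1819 0.0133 z 0.0231 F dock -5.5 1.1 4.3 w 0.0254
unit dock dx 10mm -> [-0.    -0.001 -0.333]  dy 10mm -> [-0.001 -0.333  0.001]
```

View pics/w6.png

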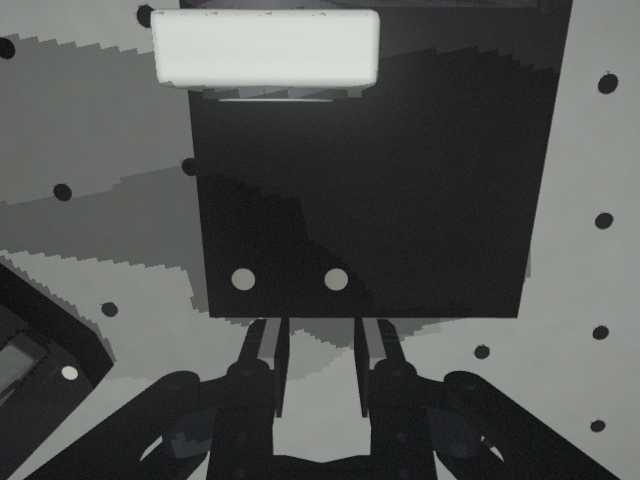

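View pics/t6c.png

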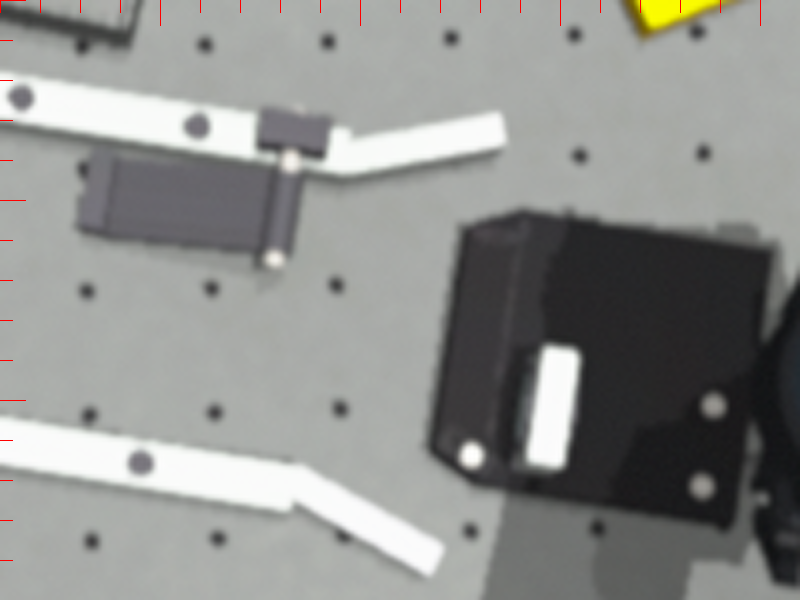

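```bash
python3 - <<'E'
from f import *
F([(777,247),(730,527),(525,212),(475,485),(430,445),(462,230)],4,260,150)
E
python3 -m inch '[[0,0,0,0,0,-0.12,0.4],[0,0,0,0,-0.03,-0.24,0.4],[0,0,0,0.03,-0.05,-0.36,0.4],[0,0,0,0.03,-0.05,-0.48,0.4],[0,0,0,0.03,-0.05,-0.6,0.4],[0,0,0,0.03,-0.05,-0.72,0.4],[0,0,0,0.03,-0.05,-0.84,0.4],[0,0,0,0.03,-0.05,-0.96,0.4],[0,0,0,0.03,-0.05,-1.08,0.4],[0,0,0,0.03,-0.05,-1.2,0.4],[0,0,0,0.03,-0.05,-1.32,0.4],[0,0,0,0.03,-0.05,-1.44,0.4],[0,0,0,0.03,-0.05,-1.56,0.4],[0,0,0,0.03,-0.05,-1.68,0.4],[0,0,0,0.03,-0.05,-1.8,0.4],[0,0,0,0.03,-0.05,-1.92,0.4]]'
python3 - <<'E'
from g import *
plan(-.1,.015,.023,uy)
cv2.imwrite('pics/t7.png',robot.snapshot('top')[:,:,::-1])
crop('pics/t7.png','pics/t7c.png',260,150,200,150,4)
E
```

```text
dock -0.10994744169896567 -0.001093334342733436 -0.5364309451897065 [[-1.6, 1.7], [-0.5, -1.0], [1.5, 1.7], [0.3, -0.7], [-1.9, 0.1], [2.1, -1.8]]
t: 9.05
eef_pos: [0.495, -0.1611, 0.022]
tcp_rot: [0.545, 0.45, -0.545, 0.451]
force: [-0.6, -4.3, 0.8]
width: 0.0258
rot units [-0.02 -0.   -0.01] shift units [-0.03 -0.   -0.76]
t 9.05 dock pos -0.1229 0.015 z 0.022 F dock -4.4 -0.2 0.8 w 0.0258
unit dock dx 10mm -> [ 0.    -0.001 -0.333]  dy 10mm -> [-0.    -0.333  0.001]
```

View pics/t7c.png

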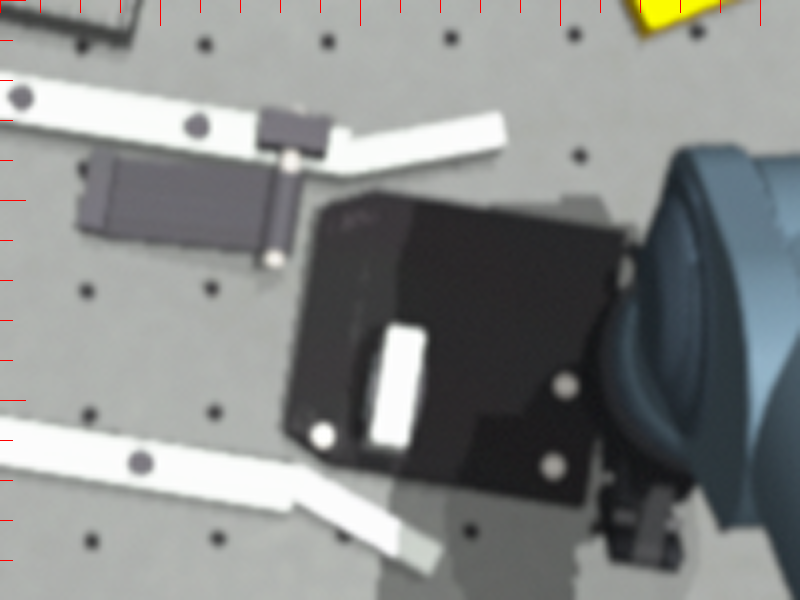

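```bash

python3 -m inch '[[0,0,0,0,0,-0.12,0.4],[0,0,0,0,0,-0.24,0.4],[0,0,0,0,0,-0.36,0.4],[0,0,0,0,0,-0.48,0.4],[0,0,0,0,0,-0.6,0.4],[0,0,0,0,0,-0.72,0.4],[0,0,0,0,0,-0.84,0.4],[0,0,0,0,0,-0.96,0.4],[0,0,0,0,0,-1.08,0.4],[0,0,0,0,0,-1.2,0.4]]'
python3 - <<'E'
from g import *
plan(-.06,.015,.023,uy)
E
python3 -m inch '[[0,0,0,0,0,-0.12,0.4],[0,0,0,0,0,-0.24,0.4],[0,0,0,0,0,-0.36,0.4],[0,0,0,0,0,-0.48,0.4],[0,0,0,0,0,-0.6,0.4],[0,0,0,0,0,-0.72,0.4],[0,0,0,0,0,-0.84,0.4],[0,0,0,0,0,-0.96,0.4],[0,0,0,0,0,-1.08,0.4],[0,0,0,0,0,-1.2,0.4]]'
python3 - <<'E'
from g import *
plan(-.06,.015,.023,uy)
cv2.imwrite('pics/t8.png',robot.snapshot('top')[:,:,::-1])
crop('pics/t8.png','pics/t8c.png',220,150,200,150,4)
cv2.imwrite('pics/s8.png',robot.snapshot('side')[:,:,::-1])
crop('pics/s8.png','pics/s8c.png',220,130,200,150,4)
E
```

```text
t: 10.1
eef_pos: [0.5019, -0.1244, 0.0219]
tcp_rot: [0.545, 0.451, -0.544, 0.451]
force: [-0.3, -3.6, 1.3]
width: 0.0255
rot units [-0.01 -0.01 -0.01] shift units [-0.03  0.   -0.85]
t 10.1 dock pos -0.0855 0.0151 z 0.0219 F dock -3.6 -0.4 1.3 w 0.0255
unit dock dx 10mm -> [ 0.    -0.    -0.333]  dy 10mm -> [-0.    -0.333  0.   ]
t: 11.1
eef_pos: [0.5083, -0.0901, 0.022]
tcp_rot: [-0.545, -0.45, 0.545, -0.451]
force: [0.2, -4.9, 2.6]
width: 0.0257
rot units [-0.02  0.01 -0.  ] shift units [-0.03  0.01  0.31]
t 11.1 dock pos -0.0506 0.0152 z 0.022 F dock -4.8 -1.1 2.6 w 0.0257
unit dock dx 10mm -> [-0.    -0.001 -0.333]  dy 10mm -> [-0.    -0.333  0.001]
```

View pics/t8c.png

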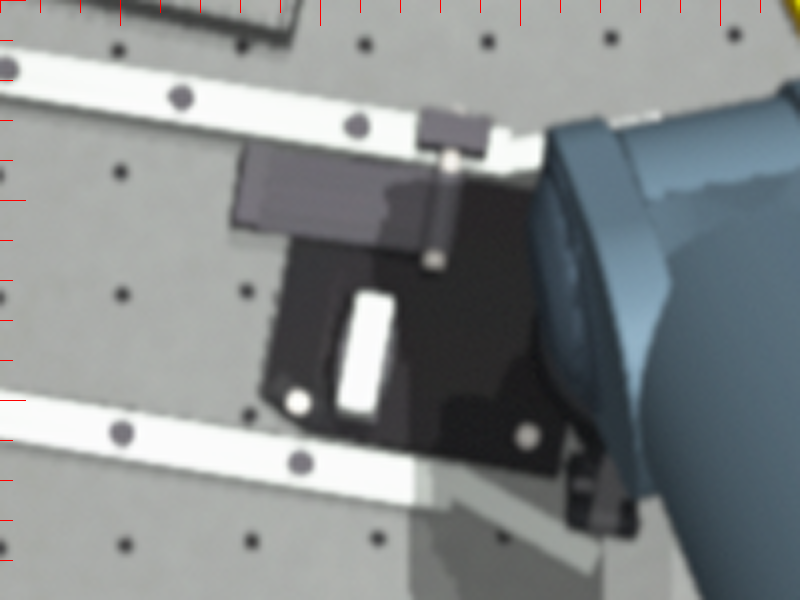

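View pics/s8c.png

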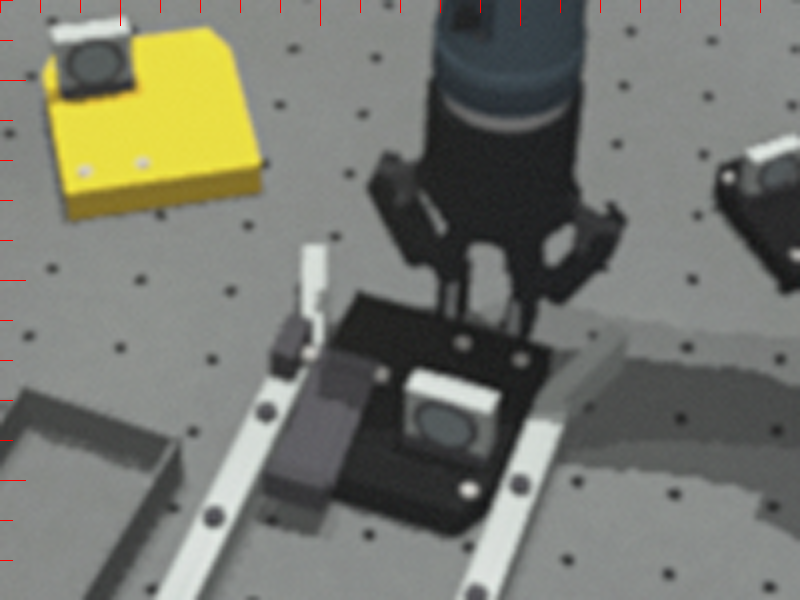

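The top view shows the catch riding on the carrier, with the toe at (240,190) in the crop. In the side view the left finger's elbow comes fairly low beside the catch. For more clearance I'll back off a little, raise by 4 mm, shift to y=+20 mm and narrow the fingers.

```bash

python3 -m inch '[[0,0,0,0,0,0.2,0.4],[0,0,0,-0.13,-0.1,0.3,0.53],[0,0,0,-0.13,-0.17,0.3,0.53],[0,0,0,-0.13,-0.17,0.2,0.53],[0,0,0,-0.13,-0.17,0,0.53],[0,0,0,-0.13,-0.17,-0.1,0.53],[0,0,0,-0.13,-0.17,-0.2,0.53],[0,0,0,-0.13,-0.17,-0.3,0.53],[0,0,0,-0.13,-0.17,-0.4,0.53],[0,0,0,-0.13,-0.17,-0.5,0.53],[0,0,0,-0.13,-0.17,-0.6,0.53],[0,0,0,-0.13,-0.17,-0.7,0.53],[0,0,0,-0.13,-0.17,-0.8,0.53],[0,0,0,-0.13,-0.17,-0.9,0.53],[0,0,0,-0.13,-0.17,-1,0.53]]'
python3 - <<'E'
from g import *
plan(0,.02,.026,uy)
cv2.imwrite('pics/s9.png',robot.snapshot('side')[:,:,::-1])
crop('pics/s9.png','pics/s9c.png',220,130,200,150,4)
E
```

```text
t: 12.7
eef_pos: [0.5088, -0.0587, 0.0258]
tcp_rot: [0.545, 0.451, -0.545, 0.451]
force: [-1.0, -4.4, 0.4]
width: 0.0199
rot units [-0.01 -0.   -0.  ] shift units [-0.01  0.02 -0.65]
t 12.7 dock pos -0.0196 0.0206 z 0.0258 F dock -4.6 0.2 0.4 w 0.0199
unit dock dx 10mm -> [ 0.    -0.    -0.333]  dy 10mm -> [-0.    -0.333  0.   ]
```

View pics/s9c.png

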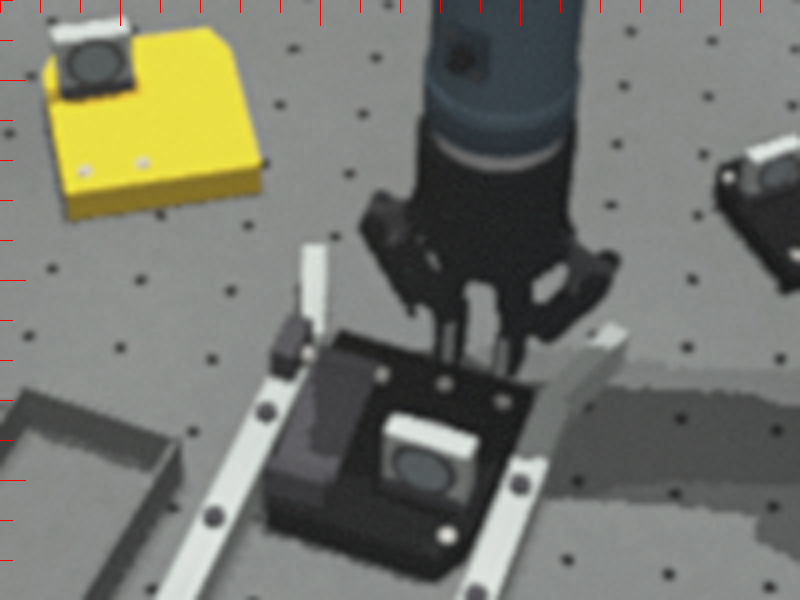

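```bash
python3 - <<'E'
from g import *
def onplane(u,v,xd):
    c=robot.calibration('side');R=np.array(c['R']);t=np.array(c['t'])
    d=R.T@np.array([(u-c['cx'])/c['fx'],(v-c['cy'])/c['fy'],1.]);o=-R.T@t
    n=ux; k=(xd-(o[:2]-D)@n)/(d[:2]@n); p=o+k*d
    return ((p[:2]-D)@uy*1000).round(1),(p[2]*1000).round(1)
for nm,p in (('elbowlow',(412,315)),('outer',(362,225)),('link2',(435,318)),('tip',(440,368)),('tipR',(515,375)),('Relbow',(545,342)),('Router',(618,262))):
    print(nm,[onplane(220+p[0]/4,130+p[1]/4,x) for x in(-.03,-.02,-.01)])
print('pivot end',onplane(220+382/4,130+373/4,.022))
E
```

```text
elbowlow [(np.float64(-17.1), np.float64(27.7)), (np.float64(-14.1), np.float64(39.4)), (np.float64(-11.1), np.float64(51.2))]
outer [(np.float64(-45.8), np.float64(85.5)), (np.float64(-42.3), np.float64(96.4)), (np.float64(-38.9), np.float64(107.4))]
link2 [(np.float64(-4.4), np.float64(30.2)), (np.float64(-1.6), np.float64(42.0)), (np.float64(1.3), np.float64(53.7))]
tip [(np.float64(-0.1), np.float64(-8.6)), (np.float64(2.7), np.float64(3.6)), (np.float64(5.5), np.float64(15.9))]
tipR [(np.float64(41.4), np.float64(2.5)), (np.float64(43.7), np.float64(14.6)), (np.float64(45.9), np.float64(26.7))]
Relbow [(np.float64(55.5), np.float64(34.8)), (np.float64(57.5), np.float64(46.5)), (np.float64(59.5), np.float64(58.1))]
Router [(np.float64(86.9), np.float64(107.0)), (np.float64(88.5), np.float64(117.7)), (np.float64(90.1), np.float64(128.4))]
pivot end (np.float64(-15.9), np.float64(38.7))
```

```bash

python3 -m inch '[[0,0,0,0,0,0.2,0.53],[0,0,0,-0.07,0.1,0.3,1],[0,0,0,-0.07,0.17,0.3,1],[0,0,0,-0.07,0.17,0.3,1],[0,0,0,-0.07,0.17,0.3,1],[0,0,0,-0.07,0.17,0.1,1],[0,0,0,-0.07,0.17,0,1],[0,0,0,-0.07,0.17,-0.1,1],[0,0,0,-0.07,0.17,-0.2,1],[0,0,0,-0.07,0.17,-0.3,1],[0,0,0,-0.07,0.17,-0.4,1],[0,0,0,-0.07,0.17,-0.5,1],[0,0,0,-0.07,0.17,-0.6,1]]' 20
python3 - <<'E'
from g import *
plan(0,.015,.028,uy)
cv2.imwrite('pics/s10.png',robot.snapshot('side')[:,:,::-1])
crop('pics/s10.png','pics/s10c.png',220,130,200,150,4)
E
```

```text
t: 14.05
eef_pos: [0.5156, -0.0445, 0.0278]
tcp_rot: [-0.543, -0.45, 0.547, -0.45]
force: [-2.8, -6.8, 4.7]
width: -0.0005
rot units [-0.02  0.04  0.03] shift units [-0.01  0.05 -0.15]
t 14.05 dock pos -0.0045 0.0165 z 0.0278 F dock -7.2 1.5 4.7 w -0.0005
unit dock dx 10mm -> [-0.001 -0.001 -0.333]  dy 10mm -> [ 0.001 -0.333  0.001]
```

View pics/s10c.png

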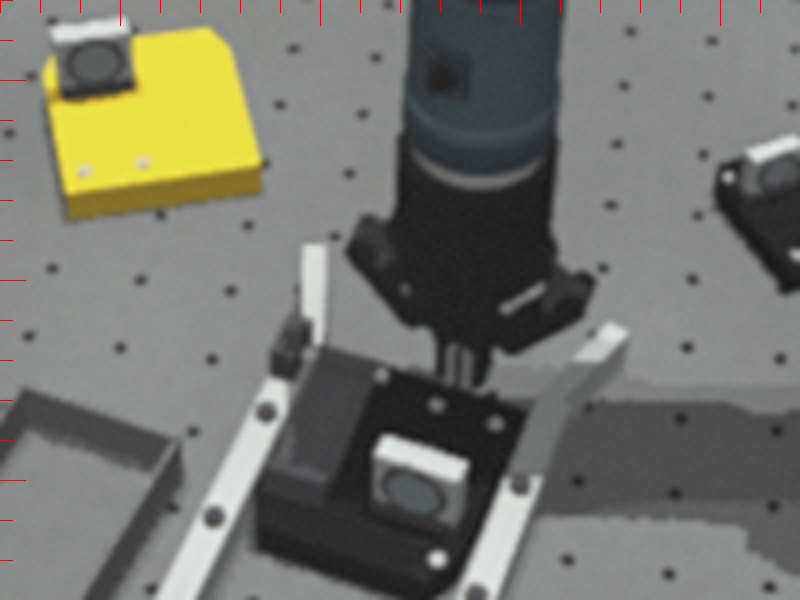

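```bash
python3 - <<'E'
from g import *
def onplane(u,v,xd):
    c=robot.calibration('side');R=np.array(c['R']);t=np.array(c['t'])
    d=R.T@np.array([(u-c['cx'])/c['fx'],(v-c['cy'])/c['fy'],1.]);o=-R.T@t
    k=(xd-(o[:2]-D)@ux)/(d[:2]@ux); p=o+k*d
    return ((p[:2]-D)@uy*1000).round(1),(p[2]*1000).round(1)
for nm,p in (('elbowlow',(408,323)),('link',(435,343)),('tipL',(440,385)),('tipR',(488,388)),('Relbow',(505,350)),('outer',(348,245)),('Router',(592,278))):
    print(nm,[onplane(220+p[0]/4,130+p[1]/4,x) for x in(-.0145,-.0045,.0055)])
E
```

```text
elbowlow [(np.float64(-14.4), np.float64(38.9)), (np.float64(-11.3), np.float64(50.7)), (np.float64(-8.3), np.float64(62.6))]
link [(np.float64(0.7), np.float64(29.1)), (np.float64(3.6), np.float64(41.1)), (np.float64(6.4), np.float64(53.0))]
tipL [(np.float64(4.8), np.float64(-3.4)), (np.float64(7.6), np.float64(9.0)), (np.float64(10.4), np.float64(21.4))]
tipR [(np.float64(31.1), np.float64(5.0)), (np.float64(33.5), np.float64(17.3)), (np.float64(36.0), np.float64(29.6))]
Relbow [(np.float64(38.3), np.float64(38.5)), (np.float64(40.6), np.float64(50.4)), (np.float64(43.0), np.float64(62.2))]
outer [(np.float64(-47.7), np.float64(85.3)), (np.float64(-44.2), np.float64(96.5)), (np.float64(-40.7), np.float64(107.7))]
Router [(np.float64(78.0), np.float64(108.0)), (np.float64(79.8), np.float64(118.9)), (np.float64(81.5), np.float64(129.7))]
```

```bash

python3 -m inch '[[0,0,0,0,0,-0.12,1],[0,0,0,0,0,-0.24,1],[0,0,0,0,0,-0.36,1],[0,0,0,0,0,-0.48,1],[0,0,0,0,0,-0.6,1],[0,0,0,0,0.03,-0.72,1],[0,0,0,0,0.03,-0.84,1],[0,0,0,0,0.03,-0.96,1],[0,0,0,0,0.03,-1.08,1],[0,0,0,0,0.03,-1.2,1]]'
python3 - <<'E'
from g import *
plan(.067,.015,.028,uy)
E
python3 -m inch '[[0,0,0,0,0,-0.12,1],[0,0,0,0,0,-0.24,1],[0,0,0,0,0,-0.36,1],[0,0,0,0,0,-0.48,1],[0,0,0,0,0,-0.6,1],[0,0,0,0,0,-0.72,1],[0,0,0,0,0,-0.84,1],[0,0,0,0,0,-0.96,1],[0,0,0,0,0,-1.08,1],[0,0,0,0,0,-1.2,1]]'
python3 - <<'E'
from g import *
plan(.067,.015,.028,uy)
cv2.imwrite('pics/s11.png',robot.snapshot('side')[:,:,::-1])
crop('pics/s11.png','pics/s11c.png',220,190,200,150,4)
cv2.imwrite('pics/t11.png',robot.snapshot('top')[:,:,::-1])
crop('pics/t11.png','pics/t11c.png',160,140,200,150,4)
E
```

```text
t: 15.1
eef_pos: [0.5217, -0.0137, 0.0278]
tcp_rot: [-0.541, -0.449, 0.55, -0.45]
force: [-3.8, -8.1, 6.7]
width: -0.0002
rot units [-0.05  0.11  0.06] shift units [-0.02  0.04 -1.34]
t 15.1 dock pos 0.0269 0.0164 z 0.0278 F dock -8.6 2.2 6.7 w -0.0002
unit dock dx 10mm -> [-0.004 -0.002 -0.333]  dy 10mm -> [ 0.002 -0.333  0.002]
t: 16.1
eef_pos: [0.5269, 0.0155, 0.0277]
tcp_rot: [-0.539, -0.446, 0.555, -0.451]
force: [-4.7, -10.6, 10.4]
width: 0.0
rot units [-0.09  0.2   0.09] shift units [-0.02  0.05 -0.35]
t 16.1 dock pos 0.0566 0.0167 z 0.0277 F dock -11.3 2.6 10.4 w 0.0
unit dock dx 10mm -> [-0.007 -0.003 -0.333]  dy 10mm -> [ 0.003 -0.333  0.003]
```

View pics/s11c.png

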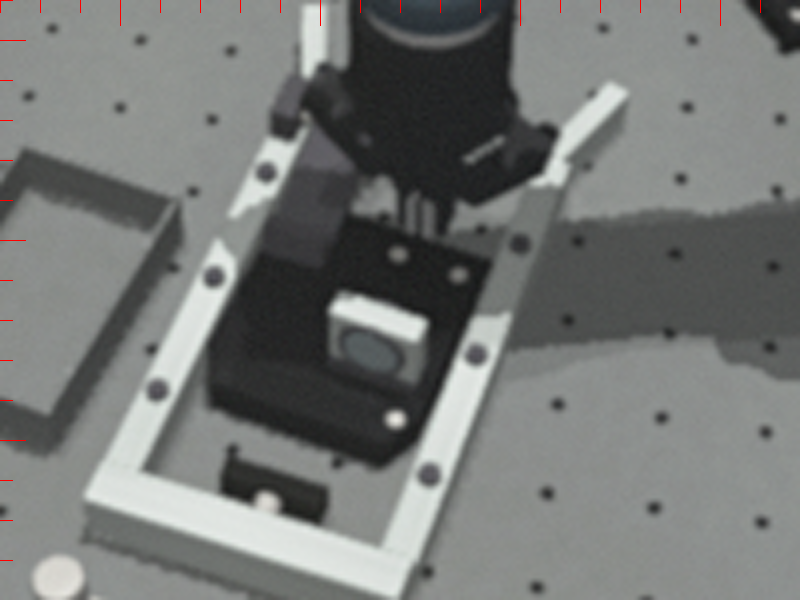

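View pics/t11c.png

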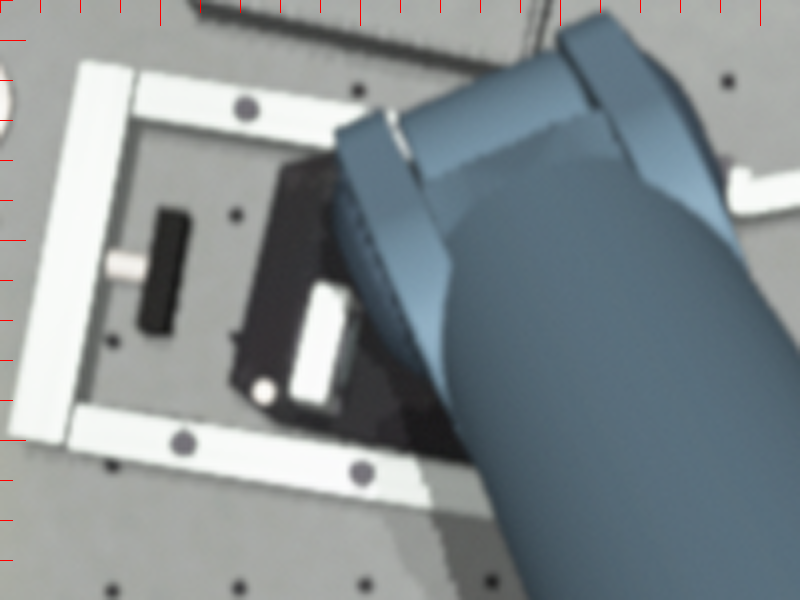

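```bash

python3 -m inch '[[0,0,0,0,0,0.2,1],[-0.09,0.2,0.09,0,0.05,0.3,1],[-0.09,0.2,0.09,0,0.05,0.3,1],[-0.09,0.2,0.09,0,0.05,0.3,1]]'
python3 - <<'E'
from g import *
plan(.08,.015,.028,uy)
E
```

```text
t: 16.6
eef_pos: [0.5269, 0.0087, 0.0278]
tcp_rot: [0.545, 0.452, -0.543, 0.451]
force: [-0.4, 0.0, 0.7]
width: 0.0003
rot units [ 0.01 -0.03 -0.01] shift units [-0.    0.01 -1.  ]
t 16.6 dock pos 0.0499 0.0153 z 0.0278 F dock -0.0 0.4 0.7 w 0.0003
unit dock dx 10mm -> [ 0.001  0.    -0.333]  dy 10mm -> [-0.    -0.333 -0.   ]
```

```bash

python3 -m inch '[[0,0,0,0,0,-0.1,1],[0,0,0,0,0,-0.2,1],[0,0,0,0,0,-0.3,1],[0,0,0,0,0,-0.4,1],[0,0,0,0,0,-0.5,1],[0,0,0,0,0,-0.6,1],[0,0,0,0,0,-0.7,1],[0,0,0,0,0,-0.8,1],[0,0,0,0,0,-0.9,1],[0,0,0,0,0,-1,1]]'
python3 - <<'E'
from g import *
plan(.09,.015,.028,uy)
cv2.imwrite('pics/s12.png',robot.snapshot('side')[:,:,::-1])
crop('pics/s12.png','pics/s12c.png',220,190,200,150,4)
E
```

```text
t: 17.6
eef_pos: [0.5309, 0.0335, 0.0277]
tcp_rot: [-0.543, -0.45, 0.547, -0.451]
force: [-3.6, -7.1, 5.3]
width: 0.0002
rot units [-0.01  0.04  0.03] shift units [-0.01  0.04 -0.5 ]
t 17.6 dock pos 0.0751 0.0161 z 0.0277 F dock -7.6 2.2 5.3 w 0.0002
unit dock dx 10mm -> [-0.002 -0.    -0.333]  dy 10mm -> [ 0.001 -0.333  0.   ]
```

View pics/s12c.png

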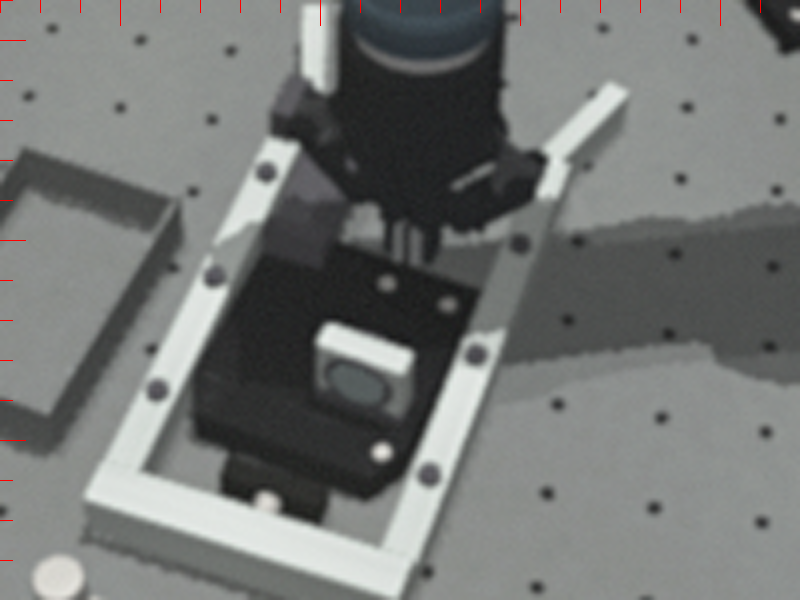

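```bash

python3 -m inch '[[0,0,0,0,0.04,-0.1,1],[0,0,0,0,0.04,-0.2,1],[0,0.04,0.03,0,0.04,-0.3,1],[0,0.04,0.03,0,0.04,-0.4,1],[0,0.04,0.03,0,0.04,-0.5,1],[0,0.04,0.03,0,0.04,-0.55,1]]'
python3 - <<'E'
from g import *
plan(.09,.015,.028,uy)
E
python3 -m inch '[[0,0.1,0,0,0.04,-0.1,1],[0,0.1,0,0,0.04,-0.2,1],[0,0.1,0.03,0,0.04,-0.25,1],[0,0.1,0.03,0,0.04,-0.3,1]]'
python3 - <<'E'
from g import *
plan(.1,.015,.028,uy)
cv2.imwrite('pics/s13.png',robot.snapshot('side')[:,:,::-1])
crop('pics/s13.png','pics/s13c.png',220,190,200,150,4)
E
```

```text
t: 18.25
eef_pos: [0.5337, 0.0452, 0.0274]
tcp_rot: [-0.542, -0.449, 0.548, -0.451]
force: [-3.9, -10.7, 7.1]
width: -0.0
rot units [-0.03  0.08  0.03] shift units [-0.02  0.02 -0.1 ]
t 18.25 dock pos 0.087 0.0156 z 0.0274 F dock -11.2 1.9 7.1 w -0.0
unit dock dx 10mm -> [-0.003 -0.001 -0.333]  dy 10mm -> [ 0.001 -0.333  0.001]
t: 18.65
eef_pos: [0.5343, 0.0459, 0.027]
tcp_rot: [-0.543, -0.448, 0.55, -0.45]
force: [-4.5, -12.4, 8.0]
width: -0.0001
rot units [-0.07  0.1   0.05] shift units [-0.04 -0.   -0.4 ]
t 18.65 dock pos 0.0878 0.015 z 0.027 F dock -13.1 2.1 8.0 w -0.0001
unit dock dx 10mm -> [-0.003 -0.003 -0.333]  dy 10mm -> [ 0.002 -0.333  0.003]
```

View pics/s13c.png

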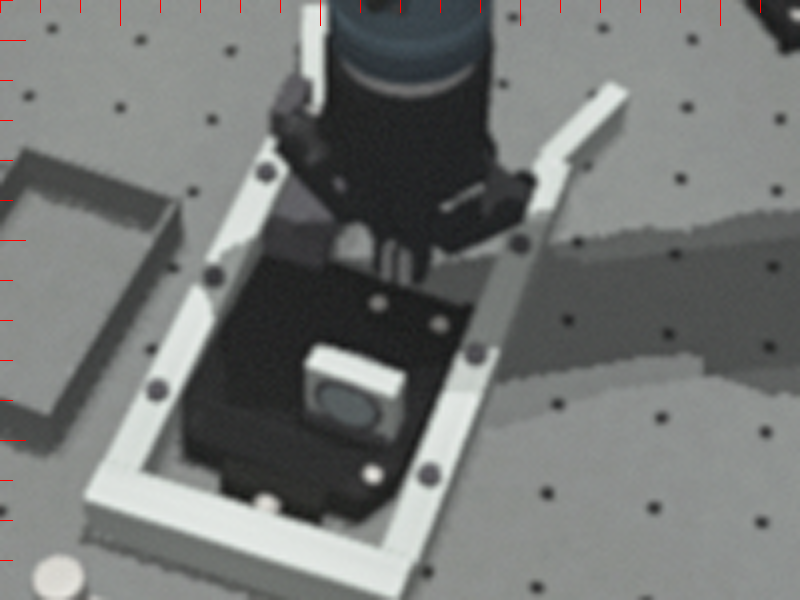

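```bash

python3 -m inch '[[0,0.1,0,0,0,-0.1,1],[0,0.1,0,0,0,-0.2,1],[0,0.1,0,-0.02,0,-0.3,1],[0,0.1,0,-0.02,0,-0.4,1],[0,0.1,0,-0.02,0,-0.45,1],[0,0.1,0,-0.02,0,-0.5,1],[0,0.1,0,-0.02,0,-0.5,1]]'
python3 - <<'E'
from g import *
plan(.1,.015,.028,uy)
cv2.imwrite('pics/s14.png',robot.snapshot('side')[:,:,::-1])
crop('pics/s14.png','pics/s14c.png',220,190,200,150,4)
E
```

```text
t: 19.4
eef_pos: [0.5352, 0.0508, 0.0268]
tcp_rot: [-0.542, -0.447, 0.554, -0.448]
force: [-4.4, -15.2, 8.0]
width: -0.0003
rot units [-0.13  0.14  0.09] shift units [-0.04  0.   -0.24]
t 19.4 dock pos 0.0928 0.0151 z 0.0268 F dock -15.8 1.5 8.0 w -0.0003
unit dock dx 10mm -> [-0.005 -0.004 -0.333]  dy 10mm -> [ 0.003 -0.333  0.004]
```

View pics/s14c.png

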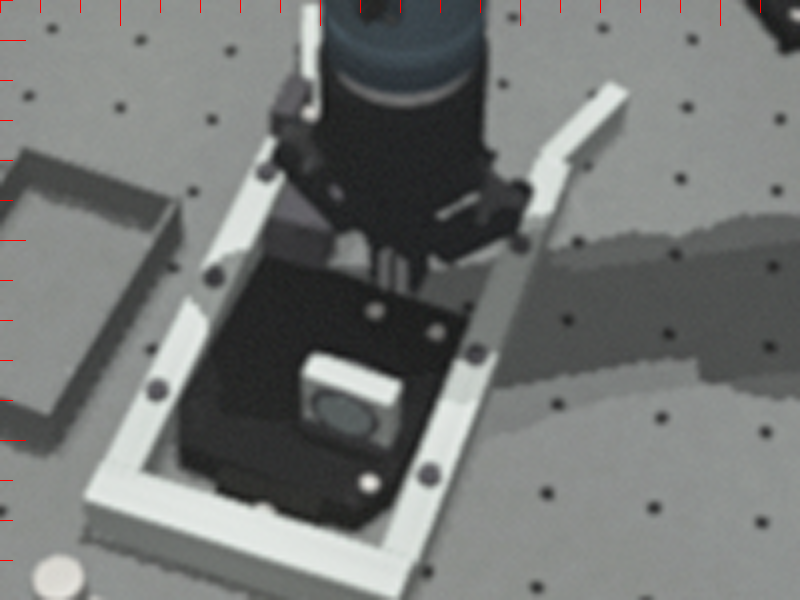

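```bash

python3 -m inch '[[0,0.1,0,0,0,-0.15,1],[0,0.1,0,0,0,-0.3,1],[0,0.1,0,-0.02,0,-0.4,1],[0,0.1,0,-0.02,0,-0.45,1],[0,0.1,0,-0.02,0,-0.5,1],[0,0.1,0,-0.02,0,-0.55,1],[0,0.1,0,-0.02,0,-0.6,1],[0,0.1,0,-0.02,0,-0.6,1]]'
python3 - <<'E'
from g import *
plan(.1,.015,.028,uy)
cv2.imwrite('pics/s15.png',robot.snapshot('side')[:,:,::-1])
crop('pics/s15.png','pics/s15c.png',220,190,200,150,4)
E
```

```text
t: 20.25
eef_pos: [0.5361, 0.0543, 0.0266]
tcp_rot: [-0.539, -0.444, 0.56, -0.446]
force: [-4.8, -20.8, 11.0]
width: -0.0
rot units [-0.2   0.24  0.15] shift units [-0.05 -0.01 -0.12]
t 20.25 dock pos 0.0965 0.0148 z 0.0266 F dock -21.3 0.8 11.0 w -0.0
unit dock dx 10mm -> [-0.008 -0.007 -0.333]  dy 10mm -> [ 0.005 -0.333  0.007]
```

View pics/s15c.png

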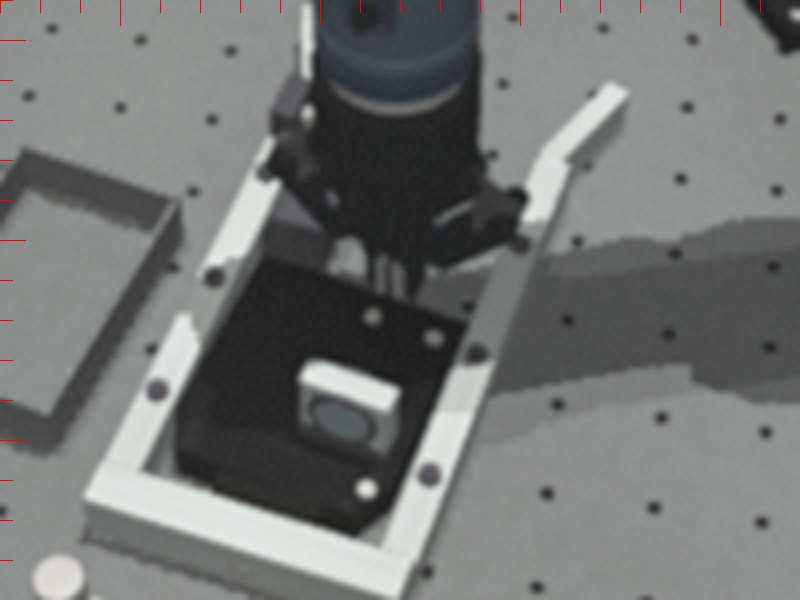

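```bash
python3 - <<'E'
from g import *
for n in (13,15): crop(f'pics/s{n}.png',f'pics/s{n}z.png',275,225,70,50,10)
E
python3 -c "
import cv2,numpy as np
a=[cv2.imread(f'pics/s{n}z.png') for n in (13,15)]
a=[np.clip(x.astype(float)*2,0,255).astype('uint8') for x in a]
cv2.imwrite('pics/z15.png',cv2.resize(np.vstack(a),(420,600)))"
```

```text
(no output)
```

View pics/z15.png

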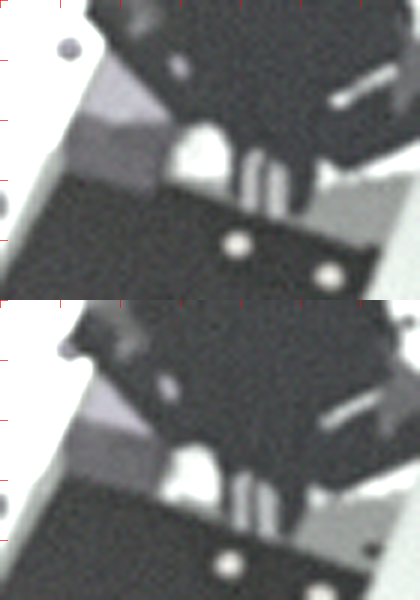

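```bash
python3 - <<'E'
from g import *
def z(x,y,h):
    u,v=proj('side',[*dk(x,y),h]); return ((u-275)*6).round(0),((v-225)*6+300).round(0)
for nm,x,h in (('hang',.100,.007),('ride',.105,.022),('tail105',.105,.022),('tail108',.108,.022),('tail100',.1,.022)):
    print(nm,[z(x,y,h) for y in(-.053,-.021,.0,.05)])
E
```

```text
hang [(np.float64(60.0), np.float64(489.0)), (np.float64(150.0), np.float64(515.0)), (np.float64(209.0), np.float64(533.0)), (np.float64(353.0), np.float64(575.0))]
ride [(np.float64(53.0), np.float64(473.0)), (np.float64(144.0), np.float64(500.0)), (np.float64(205.0), np.float64(518.0)), (np.float64(350.0), np.float64(560.0))]
tail105 [(np.float64(53.0), np.float64(473.0)), (np.float64(144.0), np.float64(500.0)), (np.float64(205.0), np.float64(518.0)), (np.float64(350.0), np.float64(560.0))]
tail108 [(np.float64(50.0), np.float64(480.0)), (np.float64(141.0), np.float64(507.0)), (np.float64(201.0), np.float64(525.0)), (np.float64(347.0), np.float64(567.0))]
tail100 [(np.float64(59.0), np.float64(462.0)), (np.float64(150.0), np.float64(488.0)), (np.float64(210.0), np.float64(506.0)), (np.float64(355.0), np.float64(548.0))]
```

```bash

python3 -m inch '[[-0.1,0.1,0.05,-0.02,0,-0.2,1],[-0.1,0.1,0.05,-0.04,0,-0.4,1],[-0.1,0.1,0.05,-0.04,0,-0.5,1],[-0.1,0.1,0.05,-0.04,0,-0.6,1],[-0.1,0.1,0.05,-0.04,0,-0.65,1],[-0.1,0.1,0.05,-0.04,0,-0.65,1]]'
python3 - <<'E'
from g import *
plan(.1,.015,.028,uy)
cv2.imwrite('pics/s16.png',robot.snapshot('side')[:,:,::-1])
crop('pics/s16.png','pics/s16z.png',275,225,80,60,10)
im=cv2.imread('pics/s16z.png'); cv2.imwrite('pics/s16z.png',cv2.convertScaleAbs(im,alpha=2))
E
```

```text
t: 20.9
eef_pos: [0.5366, 0.0557, 0.0268]
tcp_rot: [-0.534, -0.441, 0.565, -0.449]
force: [-7.1, -24.8, 14.0]
width: -0.0001
rot units [-0.2   0.39  0.17] shift units [-0.04 -0.01 -0.07]
t 20.9 dock pos 0.0979 0.0147 z 0.0268 F dock -25.7 2.3 14.0 w -0.0001
unit dock dx 10mm -> [-0.014 -0.007 -0.333]  dy 10mm -> [ 0.006 -0.333  0.007]
```

View pics/s16z.png

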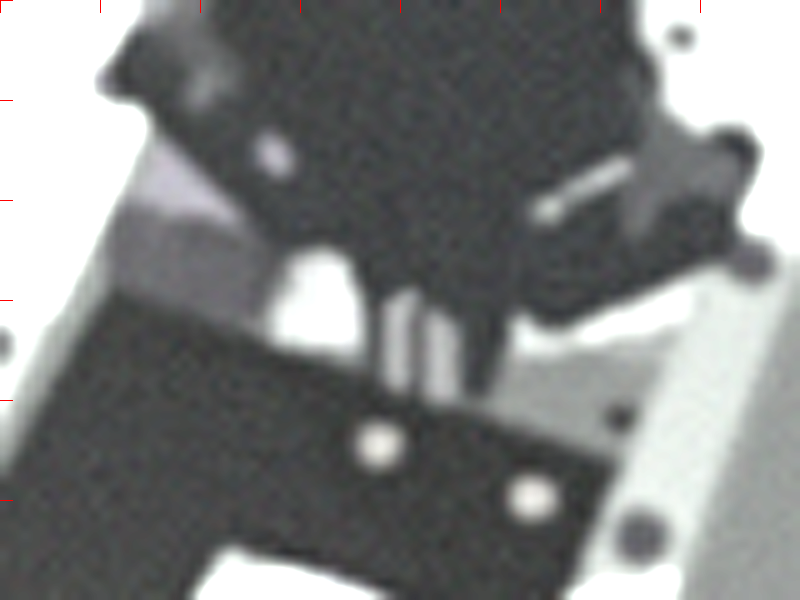

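The pusher has skewed the carrier: the tail line slopes more than a straight one would, so the toe still overlaps at its y=−53 corner. I'll back off and push nearer the middle at dock y≈+3, where the low flap end leaves room under the finger elbow.

```bash

python3 -m inch '[[0,0.1,0.1,0,0,0.2,1],[-0.2,0.3,0.17,0,0,0.4,1],[-0.2,0.39,0.17,-0.04,0.1,0.6,1],[-0.2,0.39,0.17,-0.04,0.25,0.6,1],[-0.2,0.39,0.17,-0.04,0.4,0.6,1],[-0.2,0.39,0.17,-0.04,0.4,0.6,1]]'
python3 - <<'E'
from g import *
plan(.1,.003,.028,uy)
cv2.imwrite('pics/s17.png',robot.snapshot('side')[:,:,::-1])
crop('pics/s17.png','pics/s17z.png',265,220,80,60,10)
im=cv2.imread('pics/s17z.png'); cv2.imwrite('pics/s17z.png',cv2.convertScaleAbs(im,alpha=2))
E
```

```text
t: 21.55
eef_pos: [0.5462, 0.0371, 0.0288]
tcp_rot: [0.545, 0.451, -0.544, 0.451]
force: [0.3, -0.2, -0.3]
width: -0.0
rot units [ 0.01 -0.02 -0.01] shift units [ 0.03 -0.04 -0.62]
t 21.55 dock pos 0.0814 0.0017 z 0.0288 F dock -0.2 -0.4 -0.3 w -0.0
unit dock dx 10mm -> [ 0.001  0.    -0.333]  dy 10mm -> [-0.    -0.333 -0.   ]
```

View pics/s17z.png

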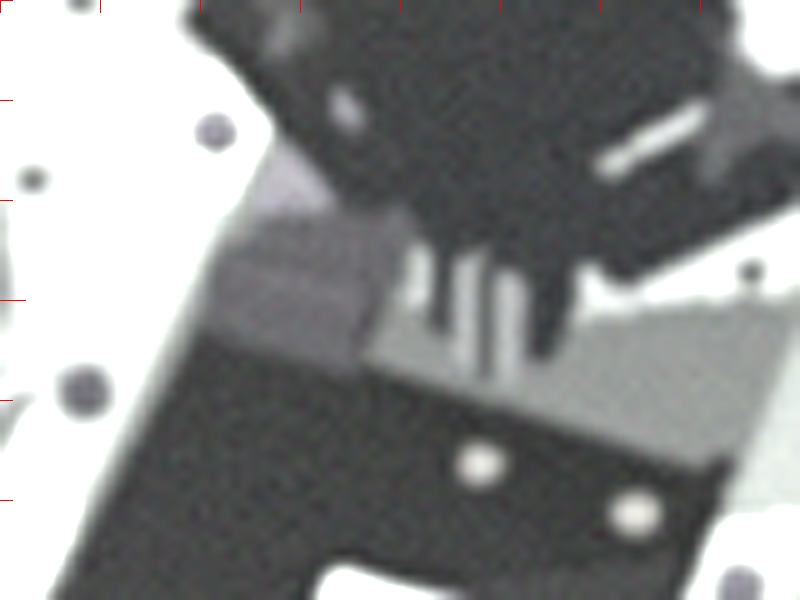

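```bash

python3 -m inch '[[0,0,0,0.03,-0.04,-0.1,1],[0,0,0,0.03,-0.04,-0.2,1],[0,0,0,0.03,-0.04,-0.3,1],[0,0,0,0.03,-0.04,-0.4,1],[0,0,0,0.03,-0.04,-0.5,1],[0,0,0,0.03,-0.04,-0.6,1],[0,0,0,0.03,-0.04,-0.7,1],[0,0,0,0.03,-0.04,-0.75,1]]'
python3 - <<'E'
from g import *
plan(.1,.003,.028,uy)
E
python3 -m inch '[[0,0.05,0,0,0,-0.1,1],[0,0.05,0,0,0,-0.2,1],[0,0.05,0,0,0,-0.3,1],[0,0.05,0,0,0,-0.4,1],[0,0.05,0,0,0,-0.45,1],[0,0.05,0,0,0,-0.5,1]]'
python3 - <<'E'
from g import *
plan(.1,.003,.028,uy)
cv2.imwrite('pics/s18.png',robot.snapshot('side')[:,:,::-1])
crop('pics/s18.png','pics/s18z.png',265,220,80,60,10)
im=cv2.imread('pics/s18z.png'); cv2.imwrite('pics/s18z.png',cv2.convertScaleAbs(im,alpha=2))
E
```

```text
t: 22.4
eef_pos: [0.5472, 0.049, 0.0276]
tcp_rot: [-0.541, -0.447, 0.55, -0.452]
force: [-3.3, -15.2, 7.6]
width: 0.0001
rot units [-0.04  0.13  0.03] shift units [-0.02 -0.   -0.22]
t 22.4 dock pos 0.0933 0.003 z 0.0276 F dock -15.6 0.4 7.6 w 0.0001
unit dock dx 10mm -> [-0.005 -0.002 -0.333]  dy 10mm -> [ 0.001 -0.333  0.002]
t: 23.0
eef_pos: [0.5481, 0.0487, 0.0277]
tcp_rot: [-0.538, -0.443, 0.557, -0.452]
force: [-5.3, -21.6, 14.5]
width: 0.0002
rot units [-0.12  0.29  0.07] shift units [-0.02 -0.03 -0.23]
t 23.0 dock pos 0.0931 0.0021 z 0.0277 F dock -22.2 1.1 14.5 w 0.0002
unit dock dx 10mm -> [-0.01  -0.004 -0.333]  dy 10mm -> [ 0.003 -0.333  0.004]
```

View pics/s18z.png

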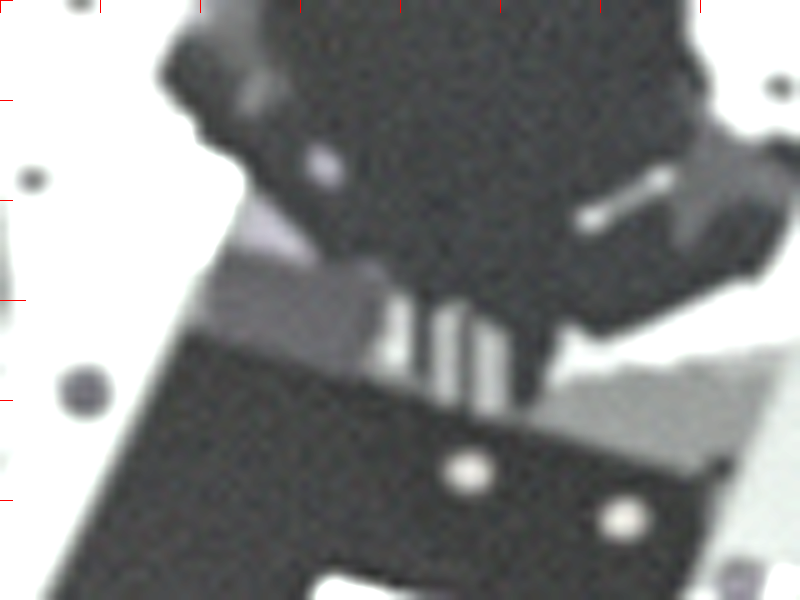

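```bash

python3 -m inch '[[-0.1,0.15,0.07,-0.03,-0.03,-0.2,1],[-0.1,0.29,0.07,-0.07,-0.03,-0.35,1],[-0.1,0.29,0.07,-0.1,-0.03,-0.45,1],[-0.1,0.29,0.07,-0.11,-0.03,-0.52,1],[-0.1,0.29,0.07,-0.12,-0.03,-0.58,1],[-0.1,0.29,0.07,-0.12,-0.03,-0.6,1]]'
python3 - <<'E'
from g import *
plan(.1,.003,.028,uy)
cv2.imwrite('pics/s19.png',robot.snapshot('side')[:,:,::-1])
crop('pics/s19.png','pics/s19z.png',265,220,80,60,10)
im=cv2.imread('pics/s19z.png'); cv2.imwrite('pics/s19z.png',cv2.convertScaleAbs(im,alpha=2))
E
```

```text
t: 23.65
eef_pos: [0.5487, 0.056, 0.029]
tcp_rot: [-0.542, -0.447, 0.552, -0.451]
force: [-1.5, -15.1, -0.3]
width: -0.0
rot units [-0.08  0.14  0.04] shift units [ 0.03 -0.01  0.02]
t 23.65 dock pos 0.1005 0.0028 z 0.029 F dock -15.1 -1.3 -0.3 w -0.0
unit dock dx 10mm -> [-0.005 -0.003 -0.333]  dy 10mm -> [ 0.002 -0.333  0.003]
```

View pics/s19z.png

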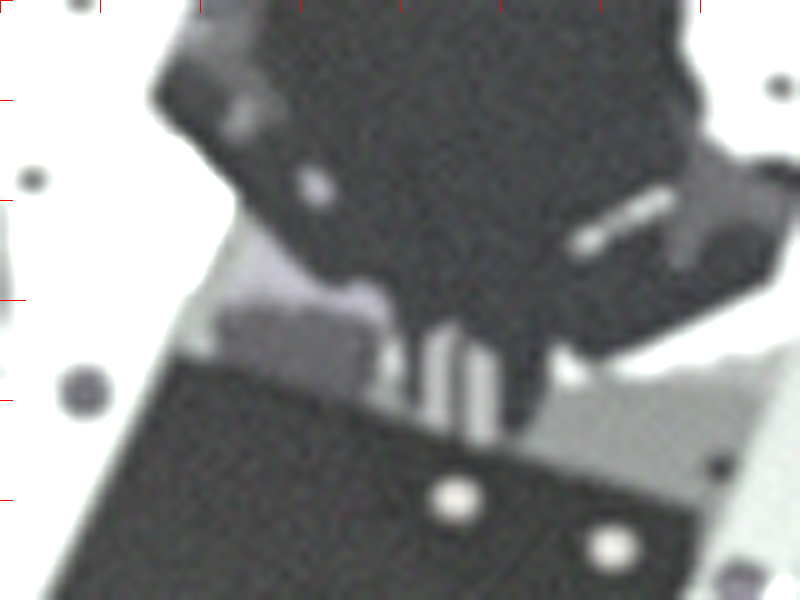

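The catch has dropped: its toe is now hidden behind the tail edge and its top surface shows at (300,280). I'll back off and lift away.

```bash

python3 -m inch '[[0,0,0,0,0,0.15,1],[0,0,0,0,-0.05,0.3,1],[0,0,0,0,-0.2,0.5,1],[0,0,0,0,-0.3,0.6,1],[0,0,0,-0.5,-0.3,0.6,1],[0,0,0,-1.5,-0.3,0.6,1],[0,0,0,-3,-0.3,0.6,1],[0,0,0,-4.5,-0.3,0.6,1],[0,0,0,-6,-0.3,0.6,1],[0,0,0,-6,0,2,1],[0,0,0,-6,0,3.5,1],[0,0,0,-6,0,5,1],[0,0,0,-6,0,6.5,1],[0,0,0,-6,0,8,1],[0,0,0,-6,0,8,1],[0,0,0,-6,0,8,1]]'
python3 - <<'E'
from g import *
plan(.1,.003,.028,uy)
cv2.imwrite('pics/s20.png',robot.snapshot('side')[:,:,::-1])
crop('pics/s20.png','pics/s20c.png',220,190,200,150,4)
cv2.imwrite('pics/t20.png',robot.snapshot('top')[:,:,::-1])
crop('pics/t20.png','pics/t20c.png',160,140,200,150,4)
E
```

```text
t: 25.3
eef_pos: [0.5034, -0.1774, 0.2135]
tcp_rot: [-0.543, -0.446, 0.552, -0.45]
force: [0.8, 0.3, -0.6]
width: -0.0
rot units [-0.1   0.13  0.03] shift units [ 6.07 -0.04 -8.  ]
t 25.3 dock pos -0.1373 0.0037 z 0.2135 F dock 0.5 -0.7 -0.6 w -0.0
unit dock dx 10mm -> [-0.005 -0.003 -0.333]  dy 10mm -> [ 0.001 -0.333  0.003]
```

View pics/s20c.png

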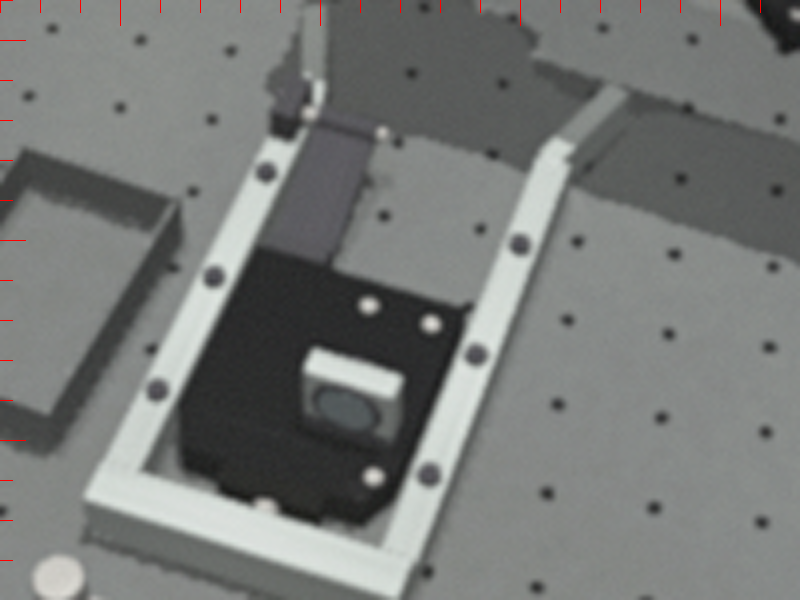

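View pics/t20c.png

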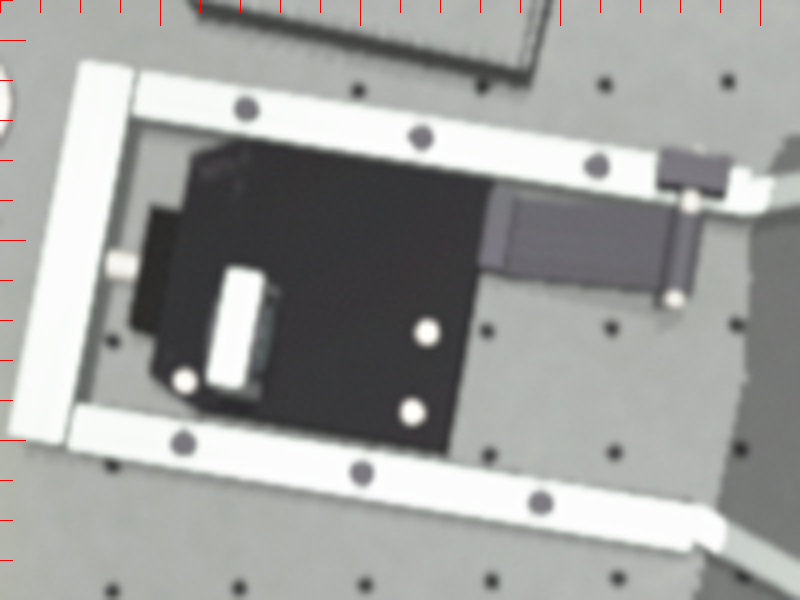

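```bash
python3 - <<'E'
from f import *
F([(495,183),(447,455),(242,140),(200,412),(152,372),(192,155)],4,160,140)
for n,X in (('hang toe',[*dk(.1,-.037),.007]),('ride toe',[*dk(.105,-.037),.022])):
    u,v=proj('top',X); print(n,(u-160)*4,(v-140)*4)
E
```

```text
dock 0.15897312563336957 -0.001882218529891263 -0.23100930763120614 [[1.3, -0.4], [0.5, -0.3], [0.4, -1.9], [0.2, 1.9], [-2.3, 1.0], [-0.1, -0.2]]
hang toe 486.41838702035125 234.72831046688475
ride toe 472.0736176624257 225.66294661977759
```

Measured pose: origin at dock x≈159 mm (160 is nominal), y≈−2 mm, yaw −0.2°. The toe is seen at u≈482–490 in the crop, which matches hanging (486) and not riding (472). The tray, cap and post haven't moved. Handing in.

```bash
python3 - <<'E'
from workcell import robot
import cv2,numpy as np
a=cv2.imread('pics/t0.png') if False else cv2.imread('pics/top0.png').astype(int); b=cv2.imread('pics/t20.png').astype(int)
d=np.abs(a-b).max(2); print('bystander diffs', [int((d[r]>60).sum()) for r in (np.s_[85:160,205:305],np.s_[205:255,100:150],np.s_[145:185,122:165])])
print(robot.sign_off(), robot.get_obs()['t'])
E
```

```text
bystander diffs [0, 0, 0]
the job is handed in; nothing more can be done
the job is handed in; nothing more can be done
```

The carrier is latched in the dock and the job is handed in. The last reading before sign-off was at about 25 s.

**What I did:**
- I nudged the large black carrier straight from its side, then pushed it in by its tail with the fingertips. Its front edge lifted the catch and carried it.
- My first push against the buffer was off-centre. It skewed the carrier, and the catch did not drop even at about 26 N.
- I backed off and moved the pusher nearer the middle. The first try there stuck because the tool was also pressing down on the carrier. With the tool raised slightly, the catch dropped at about 15 N.

**Last checks:**
- **Carrier:** its origin is at dock x ≈ 159 mm, y ≈ −2 mm, turned about −0.2°. That agrees with the latched 160 mm within the camera's error of about 2 mm.
- **Catch:** its toe shows in the top image where a hanging catch should be, and the tail rests against it. I judged this from the pictures, because the state gives no joint value.
- **Bystanders:** the tray, cap and post show no change from the first top image.
- **Forces:** the highest push I read was about 26 N, against the 50 N limit. Forces were only read at the end of each move. I saw no sign of contact with the catch or lens, and the arm is clear of everything.

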